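# Pack the last brake cylinder and latch the spares case

## Robot

A 6-joint arm with a two-finger parallel gripper is mounted at the origin on a cart in front of the work surface, level with it; the furniture and walls round the work are solid. World frame = base frame: x ahead of the robot, y to its left, z up, the work surface at z = 0. Lengths are in m, angles in rad, forces in N, time in s.
With the tool pointing down it reaches from about 0.375 to 0.9 m from the base axis. Payload 3.1 kg.
Tool frame: the origin (TCP) lies between the finger pads; the fingertips stand manip.finger_overhang ahead of it and the grasp point (between the pads) lies 5 mm behind it (manip.finger_overhang is the distance from the TCP to the fingertips, in m); z points along the fingers, y is the line along which they close (so a half turn about z gives the same grasp; the last joint's range is limited). The gripper opens to 85 mm and grips with 20 to 120 N. Pads are 22 mm wide; open, the fingers measure 114 mm over their backs; the gripper's body (76 mm by 85 mm) begins 54 mm behind the grasp point. The pads swing forward as they close: fully open they stand 13 mm farther back than shut.
Start: joints at [1.06, 0.527, 1.433, -0, 1.181, -0.178], TCP at [0.204, 0.591, 0.245] pointing down, gripper open.
Joint ranges: [-3.08, 3.08], [-0.75, 2.2], [0.22, 2.44], [-1.43, 4.57], [0, 2.65], [-2.85, 2.85]. Speed limits (rad/s): [2.79, 2.79, 3.14, 3.14, 3.14, 3.14].

## Interface

Orientations are given as a unit quaternion [x, y, z, w].
In Python, from station import manip gives the robot as it stands.
- The arm moves only by the tool drive_tool, never from a script. Its argument "plan" is a list of rows, each a list of 7 numbers: the shift along the tool's x, y, z in m, then the turn, a rotation vector about the tool's x, y, z in degrees, then the opening, from -1 (shut) to 1 (fully open). In form: [[x, y, z, wx, wy, wz, gripper], ...]. A call has 1 to 10 rows; each row shifts and turns the commanded pose from where the row before left it, along the tool's axes as they then stand; what a row does not reach is not made up. A row lasts 1/10 s, in which the tool goes at most 50 mm and 8.59 degrees, less where a joint would pass 70% of its speed; a pose out of reach is approached as far as the arm can. A call is refused whole if a number of a shift passes 0.05 or a number of a turn 8.59, either way. A call with a gripper value outside its range is refused whole. The fingers move at their own pace and stop on an object; "newtons" is the grip in N (left out, the last holds). Time passes only in rows, so rows that do not move let the fingers close. It gives the time, the measured TCP pose, the force, the opening and the grip force at its end, in the units of the state.
- manip.sense(): the state, without advancing time (a new reading comes with each control period).
- manip.snapshot(name): name is "scene" or "top" or "wrist"; returns a dict with "image" (384x512x3 uint8, red, green, blue), "z_map" (384x512 float32, m along the optical axis (not along the pixel's ray), 0 where there is no reading), "fov_y" (degrees; the focal length in pixels is half the picture's height over the tangent of half this angle, whatever the lens; pixels are square), "cx", "cy" (the principal point, pixels), "k1" (the pictures are not rectified: a ray, as slopes to the right and down, at radius r is drawn at 1 + k1 r^2 times it, then the intrinsics apply), "extrinsics" (4x4, takes a point from camera to world coordinates); the wrist camera has in their place "mount" (4x4, takes a point from camera to tool coordinates, whose origin is the TCP and whose axes are the flange's). Camera axes: x right, y up, looking along -z (the intrinsics and any distortion apply to the point x, -y, -z); pixel columns grow to the right and rows downward; lengths in m; the calibration is good to about 2 mm. A picture is of the moment at which its call begins: read the wrist's pose just before it.
- manip.sign_off(): hands the job in; it is judged then, once.
The state is a dict: "t": time; "q": joint angles; "qd": joint speeds; "tau": joint torques, N m; "tcp_pos": TCP position; "tool_rot": TCP orientation; "force": force on the tool from outside, world axes, zero at the start; "ft_torque": the same for the moment, N m; "finger_gap": opening from 0.0 (shut) to 1.0 (fully open); "gripper_force": force on a finger pad.
Only numpy, scipy, OpenCV 4.12 (cv2) and the standard library are available. Lean on these libraries where they do the work, as an engineer would, in place of code of your own. Each camera call takes 0.05 s, during which the arm holds its last target. There are 200 camera calls.

## Task

Pack the loose brake cylinder in the green spares case: set it down, without dropping it, in the hollow on top of the two already bedded there, parallel to them. Then shut the lid, hook the wire bail of the front toggle latch over the keeper on the lid, and press the lever fully home so that the latch holds the lid tight on its rubber seal. Leave the other things on the bench where they are.

Things in the scene. Friction and masses are not known exactly. Their poses are not given: they have to be found in the camera images.
- spares_case: Green steel spares case, fixed, 136 mm deep (x), 200 wide (y), rim 84 mm up, front face at x = -68 mm. Origin: centre of its underside; x from the latch side to the hinged back. Inside: foam bed 26 mm up, foam cheeks from y = -37.5 and +37.5 mm outwards, 46 mm up; between them two brake cylinders along x. A springy rubber seal inside the rim stands up to 11 mm above it at the front.
- lid_hinge (a point): Lid's hinge axis (along y), at x = 72, z = 86 mm of the case. The lid is 136 mm deep, 200 wide, 27 high, with a low black carrying handle (13 mm high) across the middle of its top. The hinge is stiff (about 0.3 N m): the lid stays where it is left.
- case_lid (a joint): Lid angle, rad: 0 shut tight, 1.57 upright. Starts at 1.45 to 1.57 (stop at 1.65). Pushed down, it rests on the seal at about 0.05, its front 7 mm high; the seal lifts it back from below that, and only the latch (some 17 N at the front) keeps it at 0.
- lid_edge (a point): Middle of the lid's front upper edge, 140 mm from the hinge along the lid and 29 mm off the hinge plane; x along the lid to the hinge, z out of its top face. The keeper, a steel hook 18 mm wide and open upwards, is on the front face below: the bail bar's seat in it is 12 mm before and 15 mm below this point; its back and its lip stand 3.5 mm behind and before the seat, 13 and 6.5 mm above it.
- latch_pivot (a point): Axis (along y) of the latch lever on the case front, at x = -81, z = 66 mm of the case. The bail's pin on the lever is 14 mm from it, so swinging the lever down draws the bail down and at the end over dead centre, where it stays by itself.
- latch_lever (a joint): Lever angle, rad: 0 home, hanging flat along the front; grows as it swings out to the robot and up (1.57 level, stop 3.0). It stays where left (0.018 N m). A steel plate 20 mm wide, 43 long. With the bail hooked and the lid on its seal it stands at about 1.5; from there pressing it home takes up to some 5 N at its tip.
- lever_tip (a point): Outer face (the one to press) of the lever at its turned-out lip, 42 mm from the pivot, 24 mm above the bench when home. z points along the lever to the pivot, -x out of the outer face.
- latch_bail (a joint): Angle of the wire bail on the lever, rad. The bail's lean from upright, out to the robot, is this minus latch_lever. It stays where it is left (0.009 N m).
- bail_bar (a point): Middle of the bail's bar; y along the bar. The bail is a bright wire loop (wire 4.4 mm thick, arms 34 mm apart over all), bar 48 mm from the pin; on the bar's ends turn two dark knobs, 11 mm thick, 50 mm over all. Pinched by the knobs, the bail turns freely about y and the lever follows. To hook it, bring the bar over the keeper's lip, against the keeper's back, then down into the seat.
- spare_cylinder: Loose wheel brake cylinder to be packed: rusty round body with black boots, 34 mm diameter, 98 mm long (the middle 70 mm bear), about 0.4 kg, lying on the bench. Its axis is its y; either end may be in front. Origin on its surface, 17 mm off the axis.
- spare_cylinder_mid (a point): Centre of the loose cylinder, on its axis. Bedded in the hollow it is about 71 mm above the bench.
- cylinder_left_mid (a point): Centre of the brake cylinder (same size) lying in the case on the +y side, 43 mm above the bench.
- cylinder_right_mid (a point): Centre of the brake cylinder (same size) lying in the case on the -y side, 43 mm above the bench.
- bearing: Bystander: ball bearing 52 mm across, 15 mm high, lying flat; origin under its centre.
- tape: Bystander: roll of black tape 68 mm across, 19 mm high, lying flat; origin under its centre.
- spanner: Bystander: combination spanner 185 mm long, lying along its y; origin under its middle.
- pliers: Bystander: red-handled pliers 164 mm long, lying along its y; origin under its middle.
Things that resemble listed ones, but are neither listed nor needed, are in the scene too. Leave any yellow look-alike of the part that bears cylinder_left_mid alone.

How it is judged:
On the way, in this order (a step that is already met when the one before it is completed fails the run):
1. the cylinder is set down in the hollow between the two while still held (not dropped) (x of spare_cylinder_mid in the frame of spares_case between -0.022 and 0.022 m and y of spare_cylinder_mid in the frame of spares_case between -0.009 and 0.009 m and z of spare_cylinder_mid in the frame of spares_case between 0.066 and 0.077 m and angle between the y axis of spare_cylinder and the x axis of spares_case, either way round below 0.2 rad and contact force between the fingers and spare_cylinder above 0.3 N), for 0.05 s.
2. it lies there let go of (x of spare_cylinder_mid in the frame of spares_case between -0.022 and 0.022 m and y of spare_cylinder_mid in the frame of spares_case between -0.009 and 0.009 m and z of spare_cylinder_mid in the frame of spares_case between 0.066 and 0.077 m and angle between the y axis of spare_cylinder and the x axis of spares_case, either way round below 0.2 rad and contact force between the fingers and spare_cylinder below 0.1 N), for 0.2 s.
3. the lid is down on its seal and the bail's bar is in the keeper (x of bail_bar in the frame of spares_case between -0.0865 and -0.074 m and z of bail_bar in the frame of spares_case between 0.094 and 0.113 m and value of joint case_lid below 0.08 rad), for 0.1 s.
At the end, for the whole second after the job is handed in: Lid under 0.018 rad, lever under 0.07 rad, bail's bar in the keeper; inside, the packed cylinder lies on the two others: centre within 9 mm (y) and 22 mm (x) of the case's middle, 66 to 77 mm up, parallel within 0.2 rad; the two still bedded, centres 38 to 49 mm up (value of joint case_lid below 0.018 rad and value of joint latch_lever below 0.07 rad and x of bail_bar in the frame of spares_case between -0.0865 and -0.074 m and z of bail_bar in the frame of spares_case between 0.094 and 0.113 m and x of spare_cylinder_mid in the frame of spares_case between -0.022 and 0.022 m and y of spare_cylinder_mid in the frame of spares_case between -0.009 and 0.009 m and z of spare_cylinder_mid in the frame of spares_case between 0.066 and 0.077 m and angle between the y axis of spare_cylinder and the x axis of spares_case, either way round below 0.2 rad and z of cylinder_left_mid in the frame of spares_case between 0.038 and 0.049 m and z of cylinder_right_mid in the frame of spares_case between 0.038 and 0.049 m); the robot touches nothing.
It fails at once if a bystander (bearing, tape, spanner, pliers) is pushed more than 30 mm (distance of any of bearing, tape, spanner, pliers from where it was at the start of the episode above 0.03 m).
It also fails if it takes over 67 s, if anything falls off the work surface, if the arm or the gripper's body presses on something with over 40 N, if the wrist force passes 120 N, or if a joint passes its speed limit or range.

## Working session

There is one attempt and no reset: what is moved stays moved. The work goes in short steps, Python scripts to look and compute and a tool call to move; the robot and the scene stay as the last step left them, time stands still between calls to the robot, and variables do not carry over. Pictures are saved under pics/ and viewed, at most 10 in all, crops included, and the job is handed in when it is done.

Besides the shell and the picture viewer there is one more tool, called as name(argument=value, ...), one argument or row to a line, values as JSON. drive_tool: Moves the arm, as the interface text tells. Its arguments: {"type":"object","properties":{"plan":{"type":"array"},"newtons":{"type":"number"}},"required":["plan"]}

```bash
ls; mkdir -p pics
cat > h.py <<'E'
import numpy as np, cv2
from station import manip
from scipy.spatial.transform import Rotation as R
def pose():
    s=manip.sense(); T=np.eye(4); T[:3,:3]=R.from_quat(s['tool_rot']).as_matrix(); T[:3,3]=s['tcp_pos']; return T,s
def snap(name):
    T,s=pose(); d=manip.snapshot(name)
    d['T']=T@np.array(d['mount']) if name=='wrist' else np.array(d['extrinsics'])
    d['f']=192/np.tan(np.radians(d['fov_y'])/2); return d
def rays(d,uv):
    uv=np.atleast_2d(np.asarray(uv,float)); K=np.array([[d['f'],0,d['cx']],[0,d['f'],d['cy']],[0,0,1]])
    p=cv2.undistortPoints(uv[:,None,:],K,np.array([d['k1'],0,0,0,0.]))[:,0]
    return np.c_[p[:,0],-p[:,1],-np.ones(len(p))]
def depth_pt(d,uv):
    uv=np.atleast_2d(np.asarray(uv)).astype(int); z=d['z_map'][uv[:,1],uv[:,0]]
    return (rays(d,uv)*z[:,None])@d['T'][:3,:3].T+d['T'][:3,3]
def plane_pt(d,uv,h):
    r=rays(d,uv)@d['T'][:3,:3].T; o=d['T'][:3,3]; return o+r*((h-o[2])/r[:,2])[:,None]
def proj(d,P):
    p=(np.atleast_2d(P)-d['T'][:3,3])@d['T'][:3,:3]; x=p[:,0]/-p[:,2]; y=-p[:,1]/-p[:,2]; k=1+d['k1']*(x*x+y*y)
    return np.c_[d['cx']+d['f']*x*k,d['cy']+d['f']*y*k]
def cloud(d):
    v,u=np.mgrid[0:384,0:512]; return depth_pt(d,np.c_[u.ravel(),v.ravel()]).reshape(384,512,3)
def tri(d1,a,d2,b):
    o1,o2=d1['T'][:3,3],d2['T'][:3,3]; r1=(rays(d1,a)@d1['T'][:3,:3].T)[0]; r2=(rays(d2,b)@d2['T'][:3,:3].T)[0]
    s=np.linalg.lstsq(np.c_[r1,-r2],o2-o1,rcond=None)[0]; p,q=o1+s[0]*r1,o2+s[1]*r2; return (p+q)/2,np.linalg.norm(p-q)
def save(n,im): cv2.imwrite('pics/'+n+'.png',im[:,:,::-1])
E
python3 - <<'E'
from h import *
import pickle
print(manip.finger_overhang, manip.sense())
ds={n:snap(n) for n in('scene','top','wrist')}
for n,d in ds.items(): save(n,d['image']); print(n,d['fov_y'],d['cx'],d['cy'],d['k1'],d['T'].round(3).tolist(),d.get('mount'))
pickle.dump(ds,open('d0.pkl','wb'))
E
```

```text
pics
0.014 {'t': 0.0, 'q': array([ 1.06047485e+00,  5.28459173e-01,  1.43393292e+00,  2.39180418e-05,
        1.18139564e+00, -1.78538271e-01]), 'qd': array([ 1.07319595e-03, -1.28888808e-03,  3.99586922e-04,  7.12016941e-04,
        7.59744834e-04,  2.65825395e-05]), 'tau': array([-1.42617482e-03, -4.42354238e+01, -1.78020859e+01, -6.32866813e-04,
        8.65912327e-03,  1.49735132e-05]), 'tcp_pos': array([0.20322231, 0.59029769, 0.24432815]), 'tool_rot': array([ 1.65136150e-01,  9.86270170e-01, -1.02934648e-03, -3.81005117e-04]), 'force': array([ 0.20918016, -0.19701327,  0.1719233 ]), 'ft_torque': array([ 0.02294627, -0.05112444, -0.01788979]), 'gripper_force': 0.0, 'finger_gap': 0.9973022018869648}
scene 55.71067439605181 253.87218779281497 186.46998937784088 0.012010306072259076 [[-0.886, 0.216, -0.411, 0.114], [-0.464, -0.371, 0.804, 0.988], [0.021, 0.903, 0.429, 0.528], [0.0, 0.0, 0.0, 1.0]] None
top 49.51891339555751 251.93173732841228 193.67712210684527 0.026388104755619233 [[-0.022, 0.983, -0.181, 0.309], [-0.999, -0.017, 0.028, 0.195], [0.024, 0.181, 0.983, 1.119], [0.0, 0.0, 0.0, 1.0]] None
wrist 61.152656741450606 256.68378876889665 194.74628391638547 -0.07880573506138595 [[0.327, -0.912, -0.247, 0.14], [0.945, 0.315, 0.088, 0.613], [-0.002, -0.262, 0.965, 0.373], [0.0, 0.0, 0.0, 1.0]] [[-7.83104442e-04  9.65071529e-01  2.61985364e-01  6.70266802e-02]
 [ 9.99999541e-01  6.11335142e-04  7.37147829e-04  2.37804991e-04]
 [ 5.51239523e-04  2.61985821e-01 -9.65071565e-01 -1.28372977e-01]
 [ 0.00000000e+00  0.00000000e+00  0.00000000e+00  1.00000000e+00]]
```

View pics/scene.png

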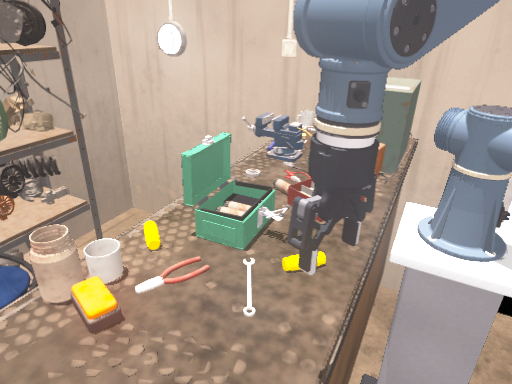

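View pics/top.png

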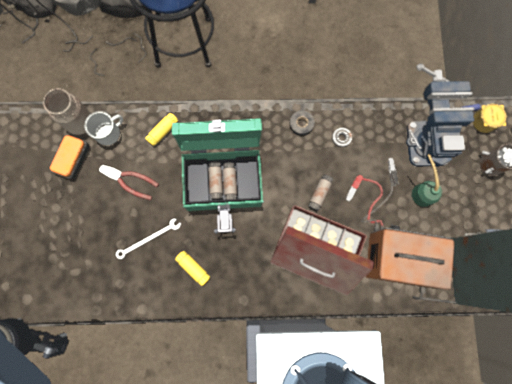

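The scene picture shows the green case at (235,215) with its lid up, and the yellow look-alikes at (152,235) and (304,262). In the top picture:
- The case is at (222,183), with its latch at (225,220) and the two bedded cylinders at (215,181) and (229,181).
- Candidates for the loose cylinder are the rusty one at (320,192), the yellow ones at (161,129) and (192,268), and the white-topped items in the red box at about (325,230). I choose the rusty one at (320,192).

Run:
```python
from h import *
import pickle
ds=pickle.load(open('d0.pkl','rb')); d=ds['top']; C=cloud(d); im=d['image']
pts={'cyl':(320,192),'cL':(215,181),'cR':(229,181),'bail?':(225,230),'lidtop':(218,127),'redbox':(320,245),'bear':(342,137),'tape':(302,122),'white':(325,230),'redboxcorner':(290,212),'boxleft':(275,258)}
for k,v in pts.items(): print(k,C[v[1],v[0]].round(3))
# cylinder: cloud points
m=np.zeros((384,512),bool); m[170:215,300:340]=1
z=C[...,2]; P=C[m&(z>0.008)&(z<0.05)]
print(len(P),z[170:215:4,300:340:4].round(3).tolist())
# case
g=cv2.cvtColor(im,cv2.COLOR_RGB2HSV); mg=cv2.inRange(g,(65,80,40),(90,255,255))>0; mg[:, :160]=0; mg[:,280:]=0
Q=C[mg&(z>0.07)&(z<0.1)]; print(len(Q)); r=cv2.minAreaRect(Q[:,:2].astype(np.float32)); print('rim',r,np.median(Q[:,2]),cv2.boxPoints(r))
Q=C[mg&(z>0.12)]; r=cv2.minAreaRect(Q[:,:2].astype(np.float32)); print('lid',r,Q[:,2].min(),Q[:,2].max())
big=cv2.resize(np.hstack([im[105:245,165:275],im[140:280,265:375]]),None,fx=3.6,fy=3.6,interpolation=cv2.INTER_CUBIC); save('crop1',big); print(big.shape)
```

```text
cyl [ 0.51  -0.017  0.034]
cL [0.538 0.26  0.062]
cR [0.538 0.224 0.06 ]
bail? [0.408 0.234 0.087]
lidtop [0.622 0.241 0.238]
redbox [0.36  0.021 0.199]
bear [ 0.673 -0.094 -0.001]
tape [ 0.718  0.017 -0.   ]
white [ 0.407 -0.021  0.053]
redboxcorner [0.453 0.068 0.065]
boxleft [0.337 0.113 0.101]
522 [[0.001, 0.006, 0.001, 0.004, 0.004, 0.003, 0.006, 0.004, 0.0, 0.005], [0.003, 0.003, 0.01, 0.004, -0.0, 0.006, 0.001, 0.005, 0.008, 0.003], [0.004, 0.004, 0.002, 0.002, 0.006, 0.004, 0.031, 0.033, 0.026, 0.008], [0.005, 0.003, 0.003, 0.006, 0.003, 0.029, 0.034, 0.038, 0.004, 0.003], [0.004, -0.003, 0.001, 0.004, 0.02, 0.032, 0.032, 0.027, 0.004, 0.004], [0.004, 0.002, 0.002, 0.005, 0.03, 0.035, 0.027, 0.001, 0.002, 0.004], [0.004, 0.004, 0.004, 0.021, 0.034, 0.035, 0.029, 0.006, 0.007, 0.007], [0.003, 0.001, 0.005, 0.029, 0.034, 0.035, 0.004, 0.002, -0.0, 0.006], [0.005, 0.006, 0.003, 0.027, 0.034, 0.03, 0.005, 0.004, 0.004, 0.002], [0.005, 0.005, 0.018, 0.034, 0.031, 0.017, 0.004, 0.004, -0.0, 0.005], [0.041, 0.056, 0.001, 0.004, 0.018, 0.004, 0.002, 0.006, 0.005, 0.003], [0.03, 0.032, 0.031, 0.05, 0.064, 0.005, 0.002, 0.003, 0.003, 0.005]]
1257
rim ((0.5582825541496277, 0.24296478927135468), (0.16940069198608398, 0.19890552759170532), 2.5618865489959717) 0.09146334854181237 [[0.46922147 0.33853218]
 [0.47811222 0.13982546]
 [0.64734364 0.1473974 ]
 [0.6384529  0.34610412]]
lid ((0.4746031165122986, 0.23946943879127502), (0.33496156334877014, 0.19835595786571503), 2.484776258468628) 0.12011040532430284 1.119090842805683
(504, 792, 3)
```

View pics/crop1.png

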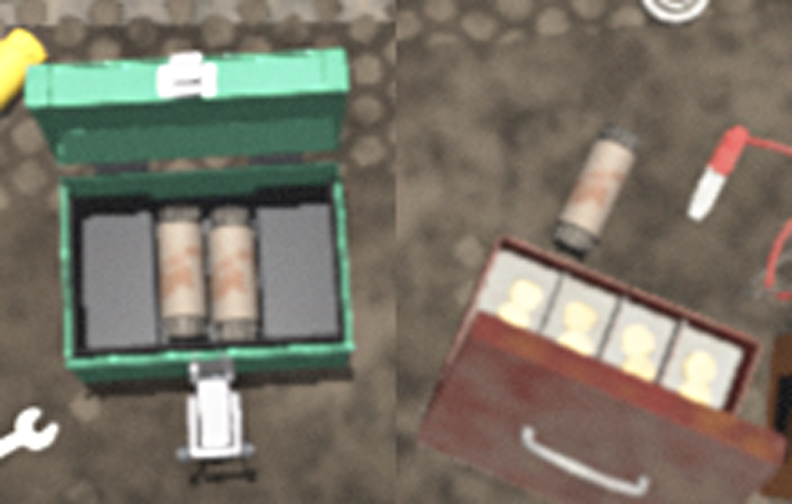

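The left half of the crop shows the case with its hollow pair, the keeper on top of the upright lid at about (187,75), and the bail out in front with knobs at (180,455) and (250,455). The right half shows the rusty cylinder at (597,190), just behind the red box. It matches the description, so the choice stands. Next I go in for a close view with the wrist camera.

```bash
cat >> h.py <<'E'
from scipy.linalg import logm, expm
def target(pos,yaw=0,tilt=0):
    # tool x towards the robot at yaw 0, z down; tilt>0: tool z leans forward (+x), body towards the robot. degrees
    M=np.eye(4); M[:3,:3]=(R.from_euler('z',yaw,degrees=True)*R.from_euler('y',-tilt,degrees=True)).as_matrix()@np.array([[-1,0,0],[0,1,0],[0,0,-1.]]); M[:3,3]=pos; return M
def plan(T,G,n=None):
    M=np.linalg.inv(T)@G; rv=R.from_matrix(M[:3,:3]).as_rotvec(degrees=True)
    if n is None: n=int(max(np.ceil(np.linalg.norm(M[:3,3])/.042),np.ceil(np.linalg.norm(rv)/8)))
    m=np.eye(4); r=R.from_rotvec(rv/n,degrees=True); m[:3,:3]=r.as_matrix()
    # translation t with sum r^k t = M t
    S=sum((r.as_matrix().T if False else np.linalg.matrix_power(r.as_matrix(),k)) for k in range(n)); t=np.linalg.solve(S,M[:3,3])
    print(n,'rows of',t.round(4).tolist(),(rv/n).round(2).tolist()); return n
def line(T,G,n):
    # straight-line path: rows differ
    rv=R.from_matrix(T[:3,:3].T@G[:3,:3]).as_rotvec(); A=T[:3,:3].copy(); dp=(G[:3,3]-T[:3,3])/n
    for k in range(n): print((A.T@dp).round(4).tolist(),np.degrees(rv/n).round(2).tolist()); A=A@R.from_rotvec(rv/n).as_matrix()
E
python3 - <<'E'
from h import *
import pickle
T,s=pose()
plan(T,target((.42,.16,.32),2.5))
ds=pickle.load(open('d0.pkl','rb')); d=ds['top']; C=cloud(d)
z=C[...,2]
# red box heights map
m=(C[...,0]>.3)&(C[...,0]<.5)&(C[...,1]>-.1)&(C[...,1]<.14)
for x in np.arange(.30,.5,.02):
  print(round(x,2),[round(float(z[m&(abs(C[...,0]-x)<.01)&(abs(C[...,1]-y)<.02)].max(initial=0)),3) for y in np.arange(-.1,.14,.04)])
m=np.zeros(z.shape,bool); m[165:216,300:340]=1
P=C[m&(z>.012)&(z<.045)&(C[...,0]>.455)]
c=P.mean(0); u,_,v=np.linalg.svd(P[:,:2]-c[:2]); a=v[0]; t=(P[:,:2]-c[:2])@a; print('cyl',c,a,np.degrees(np.arctan2(a[1],a[0])),t.min(),t.max(),np.percentile(P[:,2],95))
E
```

```text
12 rows of [-0.0237, -0.0327, -0.0063] [-0.01, -0.0, -1.79]
0.3 [0.201, 0.197, 0.17, 0.158, 0.11, 0.074]
0.32 [0.204, 0.207, 0.204, 0.172, 0.156, 0.113]
0.34 [0.194, 0.201, 0.204, 0.205, 0.177, 0.146]
0.36 [0.043, 0.055, 0.201, 0.206, 0.203, 0.181]
0.38 [0.042, 0.057, 0.06, 0.201, 0.204, 0.204]
0.4 [0.069, 0.057, 0.057, 0.057, 0.197, 0.202]
0.42 [0.064, 0.068, 0.06, 0.059, 0.067, 0.063]
0.44 [0.008, 0.008, 0.067, 0.066, 0.065, 0.008]
0.46 [0.008, 0.009, 0.033, 0.068, 0.068, 0.009]
0.48 [0.016, 0.008, 0.037, 0.035, 0.067, 0.009]
cyl [ 0.5093645  -0.01697463  0.03000234] [-0.84943432  0.52769436] 148.15019623196432 -0.05375158584246635 0.07385611508784758 0.03630086723692715
```

drive_tool(
  plan=[
    [-0.023,-0.033,-0.01,0,0,-1.8,1],
    [-0.023,-0.033,-0.01,0,0,-1.8,1],
    [-0.023,-0.033,-0.01,0,0,-1.8,1],
    [-0.024,-0.033,-0.006,0,0,-1.8,1],
    [-0.024,-0.033,-0.006,0,0,-1.8,1],
    [-0.024,-0.033,-0.006,0,0,-1.8,1],
    [-0.024,-0.033,-0.006,0,0,-1.8,1],
    [-0.024,-0.033,-0.006,0,0,-1.8,1],
    [-0.024,-0.033,-0.004,0,0,-1.8,1],
    [-0.024,-0.033,-0.004,0,0,-1.8,1],
  ],
)

```text
t: 1.15
tcp_pos: [0.3734, 0.2223, 0.3135]
tool_rot: [0.008, 1.0, 0.0, 0.0]
force: [1.3, 0.8, 0.1]
finger_gap: 1.002
gripper_force: 0.0
```

drive_tool(
  plan=[
    [-0.024,-0.033,-0.004,0,0,-1.8,1],
    [-0.024,-0.033,-0.004,0,0,-1.8,1],
    [0,0,0,0,0,0,1],
    [0,0,0,0,0,0,1],
  ],
)

```text
t: 1.55
tcp_pos: [0.4212, 0.157, 0.3211]
tool_rot: [-0.021, 1.0, 0.0, -0.0]
force: [0.1, -0.2, 0.3]
finger_gap: 1.003
gripper_force: 0.0
```

Run:
```python
from h import *
import pickle
d=snap('wrist'); save('w1',d['image']); pickle.dump(d,open('w1.pkl','wb'))
T,s=pose(); print(T.round(3).tolist(),s['t'],s['force'])
print('case',proj(d,[[.54,.24,.06],[.51,-.017,.03],[.41,.234,.09]]))
```

```text
[[-0.999, -0.044, -0.002, 0.42], [-0.044, 0.999, 0.0, 0.158], [0.002, 0.0, -1.0, 0.321], [0.0, 0.0, 0.0, 1.0]] 1.6 [-1.34357758  0.00385143 -0.43966165]
case [[315.66298278 256.13137314]
 [128.10045535 219.09176116]
 [325.44197704 161.69028756]]
```

View pics/w1.png

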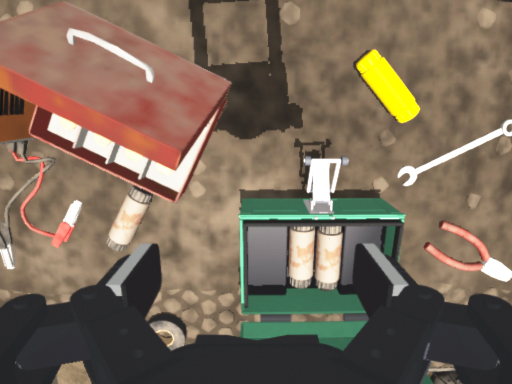

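The wrist picture shows the loose cylinder from (138,195) to (118,245), tucked against the red box. The case rim runs from (240,215) to (404,217), the bedded pair is at (302,257) and (328,257), and the bail knobs are at (308,161) and (345,161).

Run:
```python
from h import *
import pickle
d=pickle.load(open('w1.pkl','rb')); dt=pickle.load(open('d0.pkl','rb'))['top']
C=cloud(d); z=C[...,2]; im=d['image']; hsv=cv2.cvtColor(im,cv2.COLOR_RGB2HSV)
def seg(C,box,x0=0.455):
    z=C[...,2]; m=np.zeros(z.shape,np.uint8); u0,u1,v0,v1=box; m[v0:v1,u0:u1]=1
    m=(m&(z>.012)&(z<.045)&(C[...,0]>x0)).astype(np.uint8); m=cv2.morphologyEx(m,cv2.MORPH_OPEN,np.ones((3,3)))
    n,l,st,ce=cv2.connectedComponentsWithStats(m); k=1+st[1:,4].argmax(); return l==k
for nm,D,CC,box in(('w',d,C,(85,160,180,262)),('t',dt,cloud(dt),(300,340,165,216))):
    m=seg(CC,box); P=CC[m]; 
    top=P[P[:,2]>.026]; c=top[:,:2].mean(0); a=np.linalg.svd(top[:,:2]-c)[2][0]; a*=np.sign(a[0])
    t=(P[:,:2]-c)@a; w=(P[:,:2]-c)@[-a[1],a[0]]
    print(nm,m.sum(),'c',c.round(4),'ang',np.degrees(np.arctan2(a[1],a[0])).round(1),'t',np.percentile(t,[0.5,99.5]).round(3),'w',np.percentile(w,[1,99]).round(3),'top',np.percentile(P[:,2],[90,99]).round(4))
    mid=c+a*(np.percentile(t,.5)+np.percentile(t,99.5))/2; print('  mid',mid.round(4))
    v,u=np.nonzero(m); print('  px minrect',cv2.minAreaRect(np.c_[u,v].astype(np.float32)))
# case rim
g=cv2.inRange(hsv,(65,80,40),(90,255,255))>0
Q=C[g&(z>.076)&(z<.094)]; print('rim n',len(Q),np.median(Q[:,2])); r=cv2.minAreaRect(Q[:,:2].astype(np.float32)); print(r,cv2.boxPoints(r).round(4).tolist())
# front top rim edge by columns
# bedded cylinders
for nm,u0,u1 in(('R',288,314),('L',315,342)):
    M=np.zeros(z.shape,bool); M[222:292,u0:u1]=1; M&=(z>.05)&(z<.066); P=C[M]; c=P.mean(0); a=np.linalg.svd(P[:,:2]-c[:2])[2][0]; print(nm,len(P),c.round(4),np.percentile(P[:,2],97),'ang',np.degrees(np.arctan2(a[1],a[0])).round(1))
M=np.zeros(z.shape,bool); M[135:222,290:360]=1; M&=(z>.05)
P=C[M]; o=np.argsort(P[:,0])
for k in np.array_split(o,12): print(P[k].mean(0).round(3),P[k][:,1].min().round(3),P[k][:,1].max().round(3),P[k][:,2].max().round(3))
```

```text
w 1555 c [ 0.5101 -0.0189] ang -27.2 t [-0.046  0.051] w [-0.016  0.016] top [0.0339 0.035 ]
  mid [ 0.5122 -0.02  ]
  px minrect ((128.1000213623047, 218.80001831054688), (25.043960571289062, 67.52925109863281), 26.56505012512207)
t 454 c [ 0.5123 -0.0196] ang -29.5 t [-0.049  0.049] w [-0.017  0.016] top [0.0348 0.0372]
  mid [ 0.512  -0.0194]
  px minrect ((320.3000183105469, 191.90000915527344), (12.969194412231445, 37.11872863769531), 26.56505012512207)
rim n 3584 0.08463614147302709
((0.5583545565605164, 0.2419007569551468), (0.1695898026227951, 0.19988484680652618), 2.2452542781829834) [[0.46970000863075256, 0.3384000062942505], [0.47749999165534973, 0.1386999934911728], [0.6470000147819519, 0.1454000025987625], [0.63919997215271, 0.3450999855995178]]
R 1331 [0.542  0.2219 0.0567] 0.060428203159779884 ang 2.6
L 1349 [0.5425 0.2585 0.0565] 0.06034208239583662 ang 2.1
[0.4   0.225 0.136] 0.155 0.26 0.45
[0.414 0.235 0.075] 0.211 0.26 0.088
[0.425 0.236 0.063] 0.219 0.254 0.079
[0.435 0.236 0.063] 0.219 0.254 0.073
[0.445 0.237 0.063] 0.22 0.254 0.068
[0.455 0.237 0.066] 0.221 0.253 0.072
[0.468 0.252 0.067] 0.224 0.291 0.082
[0.474 0.254 0.068] 0.225 0.289 0.092
[0.475 0.251 0.072] 0.215 0.287 0.093
[0.476 0.229 0.075] 0.199 0.282 0.092
[0.478 0.235 0.079] 0.199 0.283 0.091
[0.48  0.229 0.086] 0.199 0.277 0.092
```

Run:
```python
from h import *
T,s=pose(); print(np.degrees(s['q']).round(1))
G=target((.512,-.02,.27),-28); plan(T,G)
plan(G,target((.512,-.02,.024),-28))
```

```text
[  6.2  10.9 100.3   0.   68.9 -86.3]
5 rows of [-0.0243, -0.0323, 0.0102] [-0.0, -0.02, 6.11]
6 rows of [-0.0, -0.0, 0.041] [0.0, 0.0, -0.0]
```

drive_tool(
  plan=[
    [-0.024,-0.032,0.01,0,0,6.1,1],
    [-0.024,-0.032,0.01,0,0,6.1,1],
    [-0.024,-0.032,0.01,0,0,6.1,1],
    [-0.024,-0.032,0.01,0,0,6.1,1],
    [-0.024,-0.032,0.01,0,0,6.1,1],
    [0,0,0.04,0,0,0,1],
    [0,0,0.04,0,0,0,1],
    [0,0,0,0,0,0,1],
    [0,0,0,0,0,0,1],
  ],
)

```text
t: 2.5
tcp_pos: [0.5111, -0.0167, 0.1913]
tool_rot: [0.24, 0.971, 0.0, -0.001]
force: [-0.3, -0.2, 1.2]
finger_gap: 0.997
gripper_force: 0.0
```

Run:
```python
from h import *
d=snap('wrist'); save('w2',d['image']); T,s=pose(); C=cloud(d); z=C[...,2]
print(T[:3,3].round(4),np.degrees(s['q']).round(1))
print('pred px',proj(d,[.512,-.02,.034]))
m=((z>.014)&(z<.045)&(np.hypot(C[...,0]-.512,C[...,1]+.02)<.06)).astype(np.uint8); m=cv2.morphologyEx(m,cv2.MORPH_OPEN,np.ones((3,3)))
n,l,st,ce=cv2.connectedComponentsWithStats(m); k=1+st[1:,4].argmax(); P=C[l==k]; print(st[k])
top=P[P[:,2]>.026]; c=top[:,:2].mean(0); a=np.linalg.svd(top[:,:2]-c)[2][0]; a*=np.sign(a[0]); t=(P[:,:2]-c)@a; t5=np.percentile(t,[.5,99.5])
print(c,np.degrees(np.arctan2(a[1],a[0])),t5,'mid',c+a*t5.mean(),np.percentile(P[:,2],[90,99]))
plan(T,target((.512,-.02,.024),-28))
```

```text
[ 0.5122 -0.017   0.1925] [-14.4  25.9 101.3   0.   52.7 -76.6]
pred px [[254.09215108 186.39340529]]
[ 235  132   37  105 3509]
[ 0.51044436 -0.02002437] -27.761045137497803 [-0.04657606  0.05055517] mid [ 0.51220492 -0.02095108] [0.03359695 0.03464892]
5 rows of [-0.0002, -0.0006, 0.0337] [0.01, 0.02, 0.04]
```

View pics/w2.png

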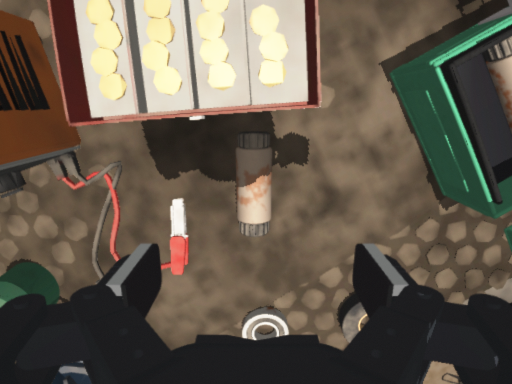

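The close view shows the rusty, black-booted cylinder upright in the picture at (254,185). Its row range is 132–236 and there is free bench on both sides. The fit gives mid (0.512, -0.021) and top 34 mm, which matches the description. Next I descend and grasp.

drive_tool(
  plan=[
    [0,-0.003,0.042,0,0,0,0.6],
    [0,-0.001,0.042,0,0,0,0.6],
    [0,0,0.042,0,0,0,0.6],
    [0,0,0.03,0,0,0,0.6],
    [0,0,0.012,0,0,0,0.6],
    [0,0,0,0,0,0,0.6],
  ],
)

```text
t: 3.15
tcp_pos: [0.5106, -0.0213, 0.0236]
tool_rot: [0.241, 0.971, -0.0, 0.0]
force: [-0.7, 0.4, 0.6]
finger_gap: 0.799
gripper_force: 0.0
```

drive_tool(
  plan=[
    [0,0,0,0,0,0,-0.5],
    [0,0,0,0,0,0,-1],
    [0,0,0,0,0,0,-1],
    [0,0,0,0,0,0,-1],
    [0,0,0,0,0,0,-1],
  ],
  newtons=50,
)

```text
t: 3.65
tcp_pos: [0.5115, -0.0217, 0.0256]
tool_rot: [0.241, 0.97, 0.0, 0.002]
force: [0.1, 1.6, 6.7]
finger_gap: 0.377
gripper_force: 49.0
```

drive_tool(
  plan=[
    [0,0,-0.02,0,0,0,-1],
    [0,0,-0.04,0,0,0,-1],
    [0,0,-0.04,0,0,0,-1],
    [0,0,-0.04,0,0,0,-1],
    [0,0,0,0,0,0,-1],
    [0,0,0,0,0,0,-1],
  ],
)

```text
t: 4.25
tcp_pos: [0.5096, -0.0215, 0.1643]
tool_rot: [0.241, 0.97, -0.0, 0.001]
force: [-0.6, 0.2, -5.1]
finger_gap: 0.373
gripper_force: 52.1
```

Run:
```python
from h import *
T,s=pose(); print(T[:3,3],s['force'],s['gripper_force'])
a=np.array([np.cos(np.radians(2.3)),np.sin(np.radians(2.3))])
c=np.array([.5417,.2406])-.006*a; print(c)
plan(T,target((c[0],c[1],.175),2.3),8)
```

```text
[ 0.50955709 -0.02152398  0.16427777] [-0.57644627  0.24545421 -5.06899167] 52.075801491737366
[0.53570483 0.24035921]
8 rows of [0.0052, 0.0329, -0.0013] [-0.0, 0.01, -3.78]
```

Run:
```python
from h import *
T,s=pose()
line(T,target((.5357,.2404,.172),2.3),9)
```

```text
[0.0111, 0.0271, -0.0009] [-0.0, 0.01, -3.36]
[0.0094, 0.0277, -0.0009] [-0.0, 0.01, -3.36]
[0.0078, 0.0282, -0.0009] [-0.0, 0.01, -3.36]
[0.0061, 0.0286, -0.0009] [-0.0, 0.01, -3.36]
[0.0045, 0.0289, -0.0009] [-0.0, 0.01, -3.36]
[0.0028, 0.0291, -0.0009] [-0.0, 0.01, -3.36]
[0.0011, 0.0292, -0.0009] [-0.0, 0.01, -3.36]
[-0.0007, 0.0292, -0.0009] [-0.0, 0.01, -3.36]
[-0.0024, 0.0292, -0.0009] [-0.0, 0.01, -3.36]
```

drive_tool(
  plan=[
    [0.011,0.027,-0.001,0,0,-3.36,-1],
    [0.0095,0.0275,-0.001,0,0,-3.36,-1],
    [0.008,0.028,-0.001,0,0,-3.36,-1],
    [0.006,0.0285,-0.001,0,0,-3.36,-1],
    [0.0045,0.029,-0.001,0,0,-3.36,-1],
    [0.003,0.029,-0.001,0,0,-3.36,-1],
    [0.001,0.029,-0.001,0,0,-3.36,-1],
    [-0.0005,0.029,-0.001,0,0,-3.36,-1],
    [-0.0025,0.029,-0.001,0,0,-3.36,-1],
    [0,0,0,0,0,0,-1],
  ],
)

```text
t: 5.25
tcp_pos: [0.5339, 0.2423, 0.1697]
tool_rot: [-0.022, 1.0, 0.0, -0.002]
force: [0.1, -0.4, -4.9]
finger_gap: 0.377
gripper_force: 52.1
```

drive_tool(
  plan=[
    [0,0,0,0,0,0,-1],
  ],
)

```text
t: 5.35
tcp_pos: [0.5333, 0.2393, 0.1698]
tool_rot: [-0.021, 1.0, -0.001, -0.003]
force: [-0.4, 0.2, -5.5]
finger_gap: 0.375
gripper_force: 52.0
```

Run:
```python
from h import *
T,s=pose(); print(T.round(4),s['force'])
plan(T,target((.5357,.2404,.092),2.3))
d=snap('wrist'); C=cloud(d); z=C[...,2]; v,u=np.mgrid[0:384,0:512]
save('w3',d['image'])
# held cylinder: points near tool
m=(np.abs(C[...,1]-T[1,3])<.03)&(np.abs(C[...,0]-T[0,3])<.07)&(z>T[2,3]-.03)&(z<T[2,3]+.03)&(z>.11)
P=C[m]; print(len(P),P.min(0),P.max(0))
x=P[:,0]; 
for k in np.array_split(np.argsort(x),8): print(P[k].mean(0).round(4),P[k][:,1].min().round(3),P[k][:,1].max().round(3),P[k][:,2].max().round(3))
```

```text
[[-0.9991 -0.042  -0.0054  0.5333]
 [-0.042   0.9991 -0.0018  0.2393]
 [ 0.0054 -0.0016 -1.      0.1698]
 [ 0.      0.      0.      1.    ]] [-0.40409397  0.19693591 -5.54566174]
2 rows of [-0.0014, 0.0005, 0.0389] [-0.05, -0.16, 0.05]
17007 [0.4846389  0.20962896 0.15045136] [0.57473475 0.26928256 0.19977355]
[0.4892 0.2379 0.1705] 0.223 0.253 0.177
[0.5005 0.2383 0.1737] 0.222 0.255 0.18
[0.5117 0.2387 0.175 ] 0.222 0.255 0.179
[0.5209 0.241  0.1797] 0.21 0.269 0.2
[0.5253 0.2384 0.1788] 0.21 0.269 0.2
[0.5329 0.2396 0.1794] 0.222 0.258 0.2
[0.5432 0.2399 0.177 ] 0.222 0.259 0.2
[0.5581 0.2408 0.1744] 0.224 0.258 0.179
```

View pics/w3.png

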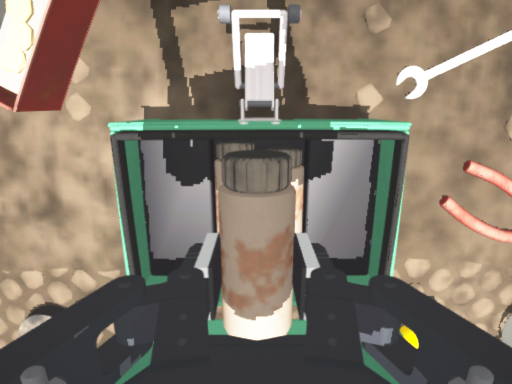

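The cylinder is held level and central over the hollow, with its top boot at (257,165) between the case walls. I lower it.

drive_tool(
  plan=[
    [-0.002,0.0005,0.035,0,0,0,-1],
    [-0.001,0.0005,0.03,0,0,0,-1],
    [0,0,0.013,0,0,0,-1],
    [0,0,0.003,0,0,0,-1],
    [0,0,0.003,0,0,0,-1],
    [0,0,0.002,0,0,0,-1],
    [0,0,0,0,0,0,-1],
    [0,0,0,0,0,0,-1],
  ],
)

```text
t: 6.2
tcp_pos: [0.5388, 0.2406, 0.0873]
tool_rot: [-0.02, 1.0, 0.0, 0.001]
force: [0.6, -0.3, -5.2]
finger_gap: 0.374
gripper_force: 51.9
```

drive_tool(
  plan=[
    [0,0,0.003,0,0,0,-1],
    [0,0,0.002,0,0,0,-1],
    [0,0,0.002,0,0,0,-1],
    [0,0,0.0015,0,0,0,-1],
    [0,0,0,0,0,0,-1],
    [0,0,0,0,0,0,-1],
  ],
)

```text
t: 6.8
tcp_pos: [0.5383, 0.2414, 0.0801]
tool_rot: [-0.02, 1.0, 0.001, 0.001]
force: [-3.7, 1.1, 10.8]
finger_gap: 0.375
gripper_force: 53.6
```

drive_tool(
  plan=[
    [0,0,-0.001,0,0,0,-0.1],
    [0,0,0,0,0,0,0.1],
    [0,0,0,0,0,0,0.3],
    [0,0,0,0,0,0,0.3],
    [0,0,0,0,0,0,0.3],
    [0,0,0,0,0,0,0.3],
    [0,0,0,0,0,0,0.3],
  ],
)

```text
t: 7.5
tcp_pos: [0.5383, 0.2404, 0.0787]
tool_rot: [-0.02, 1.0, -0.0, -0.0]
force: [-0.4, 0.5, -0.3]
finger_gap: 0.648
gripper_force: 0.0
```

drive_tool(
  plan=[
    [0,0,-0.02,0,0,0,0.3],
    [0,0,-0.04,0,0,0,0.3],
    [0,0,-0.045,0,0,0,0.3],
    [0,0,-0.045,0,0,0,0.3],
    [0,0,-0.03,0,0,0,-1],
    [0.01,0,-0.03,0,0,0,-1],
    [0,0,-0.02,0,0,0,-1],
    [0,0,0,0,0,0,-1],
    [0,0,0,0,0,0,-1],
  ],
)

```text
t: 8.4
tcp_pos: [0.528, 0.2399, 0.3084]
tool_rot: [-0.02, 1.0, -0.0, -0.0]
force: [0.3, 0.5, -0.4]
finger_gap: -0.003
gripper_force: 0.0
```

Run:
```python
from h import *
import pickle
T,s=pose(); print(T[:3,3],s['force'],s['finger_gap'],s['t'])
d=snap('wrist'); t=snap('top'); pickle.dump((d,t),open('d4.pkl','wb'))
a=np.array([np.cos(np.radians(2.3)),np.sin(np.radians(2.3))]); b=np.array([-a[1],a[0]]); o=np.array([.5417,.2406])
for D in(d,t):
    C=cloud(D); X=(C[...,:2]-o)@a; Y=(C[...,:2]-o)@b; z=C[...,2]
    m=(abs(X)<.062)&(abs(Y)<.03)&(z>.068)&(z<.1); print('cyl n',m.sum(),'X',np.percentile(X[m],[1,99]),'Y',np.percentile(Y[m],[1,99]),np.median(Y[m]),'top',np.percentile(z[m],97))
    m=(z>.11)&(X>.04)&(X<.16)&(abs(Y)<.11)&(z<.26); print('lid',m.sum(),'X',np.percentile(X[m],[1,50,99]),'Y',np.percentile(Y[m],[1,99]),'z',np.percentile(z[m],[50,99]))
    for zz in(.12,.16,.2,.22):
        k=m&(abs(z-zz)<.008); print(zz,k.sum(),np.percentile(X[k],[2,98]).round(4) if k.sum()>5 else '')
    m=(X<-.085)&(X>-.15)&(abs(Y)<.035)&(z>.05)&(z<.12)
    for x0 in np.arange(-.15,-.08,.007):
        k=m&(X>=x0)&(X<x0+.007)
        if k.sum()>3: print(round(x0,3),k.sum(),np.percentile(Y[k],[1,99]).round(4),np.percentile(z[k],[5,50,95]).round(4))
save('w4',d['image'])
```

```text
[0.52802076 0.23993309 0.30842329] [ 0.29534354  0.50232515 -0.42177194] -0.0034911597968649804 8.4
cyl n 2796 X [-0.06196031  0.04443431] Y [-0.02453282  0.02444634] 0.0004899641125504961 top 0.09437804846837418
lid 1833 X [0.07445783 0.08533419 0.10092144] Y [-0.09753232  0.10002258] z [0.16951565 0.23983088]
0.12 475 [0.076  0.1009]
0.16 92 [0.0743 0.0812]
0.2 0 
0.22 648 [0.0753 0.0965]
-0.143 13 [-0.0228  0.0248] [0.0838 0.0848 0.0864]
-0.136 253 [-0.024   0.0249] [0.0822 0.0843 0.0878]
-0.129 151 [-0.0229  0.0246] [0.057  0.0795 0.0857]
-0.122 184 [-0.0164  0.0174] [0.056  0.0576 0.0781]
-0.115 172 [-0.0167  0.0177] [0.0565 0.059  0.0745]
-0.108 181 [-0.0168  0.0168] [0.0593 0.0614 0.0698]
-0.101 165 [-0.016   0.0171] [0.0616 0.0634 0.0666]
-0.094 187 [-0.0162  0.0172] [0.0602 0.0648 0.0666]
-0.087 38 [-0.0094  0.0104] [0.0662 0.0669 0.0679]
cyl n 22 X [0.02640914 0.04500996] Y [-0.01202602  0.01610725] -0.006961481472906627 top 0.08831182112166923
lid 95 X [0.0734776  0.09338041 0.10043729] Y [-0.0971986  -0.02828494] z [0.22392487 0.22953874]
0.12 15 [0.0987 0.1   ]
0.16 0 
0.2 0 
0.22 53 [0.0735 0.0999]
```

View pics/w4.png

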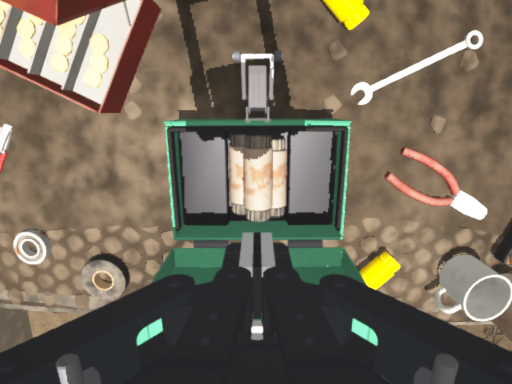

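The picture shows the cylinder at (258,178) lying on top of the bedded pair inside the case. The closed fingers hover above the upright lid, and the bail knobs are at (237,57) and (277,57). Packing is done, so I work out the lid sweep.

```bash
cat >> h.py <<'E'
YAW=2.3; AX=np.array([np.cos(np.radians(YAW)),np.sin(np.radians(YAW))]); BX=np.array([-AX[1],AX[0]]); O=np.array([.5417,.2406])
def w(X,Y,Z): p=O+X*AX+Y*BX; return np.array([p[0],p[1],Z])
def loc(p): return np.array([(p[:2]-O)@AX,(p[:2]-O)@BX,p[2]])
E
python3 - <<'E'
from h import *
T,s=pose(); print(loc(T[:3,3]))
G=target(w(.128,0,.308),YAW); plan(T,G)
L=.110
def c(th,L=L): return np.array([.072-L*np.cos(th)+.029*np.sin(th)+.011,.086+L*np.sin(th)+.029*np.cos(th)+.014])
p=np.array([.128,.21]); print(c(1.57))
for th in list(np.linspace(1.45,.03,15)):
    q=c(th); print(round(th,2),q.round(4),'row',[round(-(q-p)[0],4),0,round(-(q-p)[1],4)]); p=q
E
```

```text
[-1.43145727e-02 -3.00394632e-04  3.06971075e-01]
4 rows of [-0.0356, 0.0001, -0.0003] [-0.01, -0.05, 0.0]
[0.11191239 0.21002306]
1.45 [0.0985 0.2127] row [np.float64(0.0295), 0, np.float64(-0.0027)]
1.35 [0.087  0.2137] row [np.float64(0.0115), 0, np.float64(-0.001)]
1.25 [0.0755 0.2135] row [np.float64(0.0115), 0, np.float64(0.0002)]
1.15 [0.0641 0.2122] row [np.float64(0.0115), 0, np.float64(0.0013)]
1.04 [0.0528 0.2097] row [np.float64(0.0113), 0, np.float64(0.0025)]
0.94 [0.0418 0.2061] row [np.float64(0.0109), 0, np.float64(0.0036)]
0.84 [0.0313 0.2013] row [np.float64(0.0105), 0, np.float64(0.0047)]
0.74 [0.0213 0.1956] row [np.float64(0.01), 0, np.float64(0.0058)]
0.64 [0.012  0.1889] row [np.float64(0.0094), 0, np.float64(0.0067)]
0.54 [0.0033 0.1812] row [np.float64(0.0086), 0, np.float64(0.0076)]
0.44 [-0.0045  0.1727] row [np.float64(0.0078), 0, np.float64(0.0085)]
0.33 [-0.0114  0.1635] row [np.float64(0.0069), 0, np.float64(0.0092)]
0.23 [-0.0173  0.1536] row [np.float64(0.0059), 0, np.float64(0.0099)]
0.13 [-0.0223  0.1432] row [np.float64(0.0049), 0, np.float64(0.0104)]
0.03 [-0.0261  0.1323] row [np.float64(0.0038), 0, np.float64(0.0109)]
```

drive_tool(
  plan=[
    [-0.0355,0,0,0,0,0,-1],
    [-0.0355,0,0,0,0,0,-1],
    [-0.0355,0,0,0,0,0,-1],
    [-0.036,0,0,0,0,0,-1],
    [0,0,0,0,0,0,-1],
    [0,0,0.04,0,0,0,-1],
    [0,0,0.04,0,0,0,-1],
    [0,0,0.017,0,0,0,-1],
    [0,0,0,0,0,0,-1],
  ],
)

```text
t: 9.4
tcp_pos: [0.6668, 0.2451, 0.2058]
tool_rot: [-0.02, 1.0, -0.001, -0.006]
force: [-0.0, 0.7, -1.0]
finger_gap: -0.002
gripper_force: 0.0
```

drive_tool(
  plan=[
    [0.014,0,-0.001,0,0,0,-1],
    [0.0155,0,-0.0015,0,0,0,-1],
    [0.0115,0,-0.001,0,0,0,-1],
    [0.0115,0,0,0,0,0,-1],
    [0.0115,0,0.0015,0,0,0,-1],
    [0.0115,0,0.0025,0,0,0,-1],
    [0.011,0,0.0035,0,0,0,-1],
  ],
)

```text
t: 10.1
tcp_pos: [0.5853, 0.2423, 0.2095]
tool_rot: [-0.02, 1.0, 0.0, 0.003]
force: [3.2, -0.2, -0.3]
finger_gap: -0.003
gripper_force: 1.1
```

drive_tool(
  plan=[
    [0.0105,0,0.0045,0,0,0,-1],
    [0.01,0,0.006,0,0,0,-1],
    [0.0095,0,0.0065,0,0,0,-1],
    [0.0085,0,0.0075,0,0,0,-1],
    [0.008,0,0.0085,0,0,0,-1],
    [0.007,0,0.009,0,0,0,-1],
    [0.006,0,0.01,0,0,0,-1],
    [0.005,0,0.0105,0,0,0,-1],
    [0,0,0,0,0,0,-1],
  ],
)

```text
t: 11.0
tcp_pos: [0.5176, 0.2394, 0.143]
tool_rot: [-0.02, 1.0, -0.0, -0.002]
force: [-0.4, -0.7, -0.2]
finger_gap: -0.001
gripper_force: 0.0
```

Run:
```python
from h import *
T,s=pose(); print(loc(T[:3,3]),s['force'])
```

```text
[-0.02410787 -0.00028168  0.14296634] [-0.40622655 -0.72684872 -0.23434938]
```

drive_tool(
  plan=[
    [0.002,0,0.004,0,0,0,-1],
    [0.001,0,0.004,0,0,0,-1],
    [0,0,0.003,0,0,0,-1],
    [0,0,0.002,0,0,0,-1],
    [0,0,0,0,0,0,-1],
  ],
)

```text
t: 11.5
tcp_pos: [0.5165, 0.2396, 0.1334]
tool_rot: [-0.02, 1.0, 0.0, -0.0]
force: [-3.8, -0.2, 8.9]
finger_gap: -0.005
gripper_force: 4.2
```

drive_tool(
  plan=[
    [0,0,-0.02,0,0,0,-1],
    [0,0,-0.035,0,0,0,-1],
    [0.02,0,-0.03,0,0,0,0.5],
    [0.03,0,-0.02,0,0,0,0.9],
    [0.03,0,0,0,0,0,0.9],
    [0,0,0,0,0,0,0.9],
    [0,0,0,0,0,0,0.9],
  ],
)

```text
t: 12.2
tcp_pos: [0.4371, 0.2364, 0.2377]
tool_rot: [-0.021, 1.0, 0.0, 0.001]
force: [1.0, -0.5, -1.1]
finger_gap: 0.847
gripper_force: 0.0
```

Run:
```python
from h import *
import pickle
T,s=pose(); print(loc(T[:3,3]),s['force'],s['t'],np.degrees(s['q']).round(1))
d=snap('wrist'); pickle.dump(d,open('d5.pkl','wb')); save('w5',cv2.resize(d['image'][:300,120:400],None,fx=2,fy=2))
C=cloud(d); z=C[...,2]; X=(C[...,:2]-O)@AX; Y=(C[...,:2]-O)@BX
m=(abs(Y)<.09)&(z>.1)&(z<.135)&(X>-.066)&(X<.07)
for x in np.arange(-.06,.07,.012):
    k=m&(abs(X-x)<.006)&(abs(Y)>.055); print('lid',round(x,3),k.sum(),np.median(z[k]).round(4) if k.sum() else '')
m=(X<-.06)&(X>-.15)&(abs(Y)<.035)&(z>.05)&(z<.13)
for x0 in np.arange(-.15,-.06,.005):
    k=m&(X>=x0)&(X<x0+.005)
    if k.sum()>3: print(round(x0,3),k.sum(),np.percentile(Y[k],[1,99]).round(4),np.percentile(z[k],[5,50,95]).round(4))
for s_ in(-1,1):
    k=m&(abs(Y-s_*.0215)<.0035)&(X<-.12)&(z>.07); print('knob',s_,k.sum(),np.median(X[k]),np.percentile(X[k],[3,97]),np.percentile(z[k],[50,95]),np.percentile(Y[m&(X<-.13)],[1,99]))
```

```text
[-1.04721504e-01  4.31347063e-05  2.37733030e-01] [ 1.00762139 -0.47842392 -1.09511693] 12.2 [ 15.5  21.  100.7  -0.   58.2 -76.8]
lid -0.06 1099 0.1148
lid -0.048 340 0.1213
lid -0.036 317 0.1207
lid -0.024 396 0.12
lid -0.012 517 0.1197
lid -0.0 627 0.119
lid 0.012 657 0.1183
lid 0.024 543 0.1178
lid 0.036 320 0.1172
lid 0.048 0 
lid 0.06 0 
-0.14 67 [-0.0239  0.0248] [0.083  0.0856 0.0876]
-0.135 318 [-0.0245  0.0248] [0.0821 0.0843 0.0879]
-0.13 110 [-0.0235  0.0241] [0.058  0.0815 0.0867]
-0.125 152 [-0.0164  0.0168] [0.0563 0.058  0.0798]
-0.12 154 [-0.0166  0.017 ] [0.0559 0.0571 0.0768]
-0.115 154 [-0.016   0.0173] [0.0565 0.0585 0.0743]
-0.11 160 [-0.0161  0.0174] [0.0582 0.0602 0.0712]
-0.105 152 [-0.0163  0.0168] [0.0597 0.0617 0.0681]
-0.1 154 [-0.0165  0.017 ] [0.0618 0.0632 0.0655]
-0.095 174 [-0.0158  0.0172] [0.0601 0.0639 0.0657]
-0.09 118 [-0.0136  0.0137] [0.0644 0.0664 0.068 ]
-0.085 266 [-0.0118  0.013 ] [0.0665 0.0719 0.1149]
-0.08 151 [-0.0127  0.0142] [0.0669 0.0714 0.1062]
-0.075 300 [-0.0117  0.0131] [0.0715 0.1132 0.1215]
-0.07 1176 [-0.0345  0.0344] [0.0531 0.082  0.1208]
-0.065 1119 [-0.0345  0.0343] [0.0832 0.1179 0.1226]
knob -1 90 -0.13327754942182862 [-0.13768234 -0.12825954] [0.0864667  0.08811076] [-0.02446949  0.02485147]
knob 1 99 -0.1336330825188838 [-0.13779595 -0.12818772] [0.0866124  0.08798924] [-0.02446949  0.02485147]
```

View pics/w5.png

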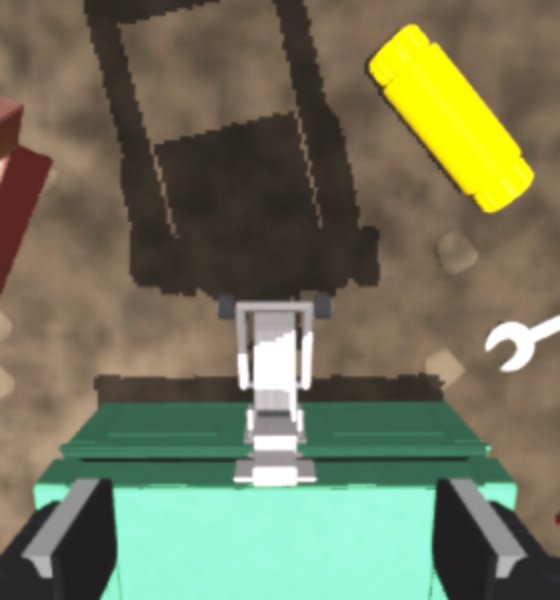

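The picture shows the lid shut down with its handle side up, at a measured slope of 0.049 rad, so it rests on the seal. The keeper is at crop (275,470) and the bail knobs are at (227,306) and (322,306). I locate the knobs by casting rays from this view and the top view.

Run:
```python
from h import *
import pickle
d=pickle.load(open('d5.pkl','rb')); d0=pickle.load(open('w1.pkl','rb')); d4,t4=pickle.load(open('d4.pkl','rb'))
def knobs(D):
    pr=proj(D,[w(-.134,-.0215,.083),w(-.134,.0215,.083)]); out=[]
    im=D['image'].astype(int); hsv=cv2.cvtColor(D['image'],cv2.COLOR_RGB2HSV)
    C=cloud(D); z=C[...,2]
    for p in pr:
        u,v=p.round().astype(int); r=9; m=np.zeros(z.shape,np.uint8); sub=(z[v-r:v+r,u-r:u+r]>.06)&(hsv[v-r:v+r,u-r:u+r,2]<150); m[v-r:v+r,u-r:u+r]=sub
        n,l,st,ce=cv2.connectedComponentsWithStats(m); k=1+st[1:,4].argmax(); out.append(ce[k]); print('pred',p.round(1),'got',ce[k].round(1),st[k])
    return out
K=[(D,knobs(D)) for D in(d,d4,d0)]
for i in(0,1):
    for D,k in K: print(i,loc(plane_pt(D,k[i],.0835)[0]).round(4))
    p,e=tri(K[0][0],K[0][1][i],K[1][0],K[1][1][i]); print('tri',loc(p).round(4),e)
T,s=pose(); plan(T,target(w(-.139,0,.0855),YAW),5)
```

```text
pred [231.6 151.1] got [232.3 152.5] [228 147  10  12 103]
pred [280.9 151.1] got [280.6 152.6] [276 147  10  12 109]
pred [235.5  53.9] got [236.5  60.3] [234  59   6   3  14]
pred [277.5  53.9] got [278.   55.9] [275  51   7  11  76]
pred [306.6 158.7] got [306.9 156.6] [304 156   7   3  15]
pred [344.1 158.9] got [343. 159.] [341 156   8   9  27]
0 [-0.1328 -0.0209  0.0835]
0 [-0.1277 -0.0205  0.0835]
0 [-0.1365 -0.0214  0.0835]
tri [-0.1302 -0.022   0.0648] 0.0006421056776722505
1 [-0.1328  0.0213  0.0835]
1 [-0.132   0.0219  0.0835]
1 [-0.134   0.0201  0.0835]
tri [-0.1324  0.0218  0.0806] 0.0006410543555641323
5 rows of [0.0071, -0.0, 0.0304] [0.0, 0.02, 0.01]
```

drive_tool(
  plan=[
    [0.013,0,0.02,0,0,0,0.9],
    [0.02,0,0.04,0,0,0,0.9],
    [0,0,0.04,0,0,0,0.9],
    [0,0,0.035,0,0,0,0.9],
    [0,0,0.017,0,0,0,0.9],
    [0,0,0,0,0,0,0.7],
    [0,0,0,0,0,0,0.5],
    [0,0,0,0,0,0,0.3],
    [0,0,0,0,0,0,0.1],
    [0,0,0,0,0,0,-0.1],
  ],
  newtons=30,
)

```text
t: 13.25
tcp_pos: [0.405, 0.2353, 0.0863]
tool_rot: [-0.02, 1.0, 0.0, 0.002]
force: [0.5, -0.4, -0.2]
finger_gap: 0.561
gripper_force: 31.0
```

drive_tool(
  plan=[
    [0,0,0,0,0,0,-0.3],
    [0,0,0,0,0,0,-0.3],
  ],
)

```text
t: 13.45
tcp_pos: [0.4047, 0.2352, 0.0858]
tool_rot: [-0.02, 1.0, 0.0, 0.001]
force: [1.6, 0.2, -0.3]
finger_gap: 0.566
gripper_force: 31.0
```

Run:
```python
from h import *
import pickle
T,s=pose(); print(loc(T[:3,3]),s['force'],s['finger_gap']*85,s['gripper_force'])
d=snap('wrist'); save('w6',cv2.resize(d['image'][150:350,150:360],None,fx=2.5,fy=2.5)); pickle.dump(d,open('d6.pkl','wb'))
d=snap('scene'); save('s6',cv2.resize(d['image'][130:280,170:370],None,fx=3,fy=3))
```

```text
[-1.37065312e-01  1.04792870e-04  8.58312542e-02] [ 1.62173533  0.19143732 -0.28965265] 48.071159778338405 30.99730610847473
```

View pics/w6.png

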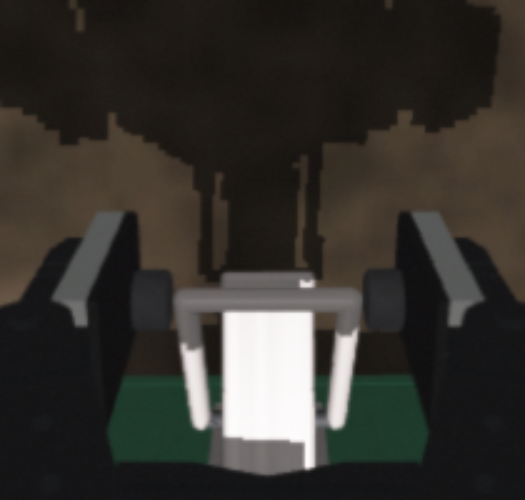

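The picture shows both knobs pinched between the pads at crop (152,300) and (383,300), with the lever plate between them. I lift the bar over the keeper's lip.

drive_tool(
  plan=[
    [-0.0075,0,-0.011,0,0,0,-0.3],
    [-0.0075,0,-0.0115,0,0,0,-0.3],
    [-0.009,0,-0.007,0,0,0,-0.3],
    [-0.009,0,-0.007,0,0,0,-0.3],
    [-0.006,0,-0.001,0,0,0,-0.3],
    [-0.004,0,-0.001,0,0,0,-0.3],
    [0,0,0,0,0,0,-0.3],
    [0,0,0,0,0,0,-0.3],
  ],
)

```text
t: 14.35
tcp_pos: [0.4463, 0.2369, 0.1236]
tool_rot: [-0.02, 1.0, 0.0, -0.0]
force: [0.1, 3.3, 0.1]
finger_gap: 0.564
gripper_force: 32.3
```

Run:
```python
from h import *
import pickle
T,s=pose(); print(loc(T[:3,3]),s['force'],s['finger_gap']*85,s['gripper_force'])
d=snap('wrist'); pickle.dump(d,open('d7.pkl','wb'))
C=cloud(d); z=C[...,2]; X=(C[...,:2]-O)@AX; Y=(C[...,:2]-O)@BX
d6=pickle.load(open('d6.pkl','rb'))
for h in(.08,.0835): print('d6 knobs',h,[loc(p).round(4) for p in plane_pt(d6,[(210.8,270),(303.2,270)],h)])
for nm,ym in(('mid',abs(Y)<.008),('arm-side',(abs(Y)>.0095)&(abs(Y)<.014)),('knob',(abs(Y)>.0185)&(abs(Y)<.0235))):
    print(nm)
    for x0 in np.arange(-.125,-.05,.003):
        k=ym&(X>=x0)&(X<x0+.003)&(z>.06)&(z<.14)
        if k.sum()>2: print(round(x0,4),k.sum(),np.percentile(z[k],[5,50,95]).round(4))
```

```text
[-0.09544008  0.00012378  0.12355706] [0.1243227  3.30439994 0.13609444] 47.90102354515242 32.33658313751221
d6 knobs 0.08 [array([-0.1317, -0.0206,  0.08  ]), array([-0.1317,  0.0219,  0.08  ])]
d6 knobs 0.0835 [array([-0.1336, -0.02  ,  0.0835]), array([-0.1336,  0.0213,  0.0835])]
mid
-0.116 115 [0.0973 0.0988 0.0999]
-0.113 77 [0.0955 0.0984 0.0996]
-0.11 91 [0.0895 0.0906 0.0917]
-0.107 124 [0.0875 0.0886 0.0898]
-0.104 115 [0.0852 0.0866 0.0879]
-0.101 112 [0.0833 0.0844 0.0858]
-0.098 103 [0.0813 0.0826 0.0836]
-0.095 290 [0.0796 0.1195 0.1215]
-0.092 268 [0.0774 0.1205 0.1219]
-0.089 86 [0.0749 0.0761 0.0773]
-0.086 139 [0.0729 0.0745 0.115 ]
-0.083 313 [0.0713 0.1098 0.1149]
-0.08 54 [0.0692 0.0704 0.1113]
-0.077 124 [0.1045 0.1057 0.1067]
-0.074 759 [0.1055 0.1147 0.1212]
-0.071 205 [0.0633 0.1208 0.1217]
-0.068 303 [0.0613 0.1201 0.1213]
-0.065 244 [0.1197 0.1212 0.1227]
-0.062 173 [0.1211 0.122  0.1227]
-0.059 168 [0.121  0.1218 0.1227]
-0.056 29 [0.1205 0.1214 0.1224]
arm-side
-0.116 5 [0.0978 0.0985 0.0993]
-0.113 3 [0.0982 0.0982 0.0987]
-0.11 7 [0.0898 0.0901 0.0917]

[... 298 characters left out ...]
 50 [0.0676 0.0708 0.0725]
-0.077 39 [0.0646 0.0715 0.0725]
-0.074 46 [0.0619 0.0717 0.1201]
-0.071 39 [0.0615 0.0711 0.1201]
-0.068 527 [0.0667 0.1053 0.1161]
-0.065 264 [0.0831 0.1188 0.1225]
-0.062 156 [0.0846 0.1214 0.1226]
-0.059 50 [0.1206 0.1217 0.1224]
knob
-0.11 10 [0.1195 0.136  0.1387]
-0.107 27 [0.1216 0.1363 0.1396]
-0.104 39 [0.1268 0.1346 0.1393]
-0.101 45 [0.1172 0.1321 0.1387]
-0.098 233 [0.1177 0.1216 0.1365]
-0.095 231 [0.122  0.1241 0.1348]
-0.092 171 [0.1237 0.1247 0.1376]
-0.089 112 [0.1221 0.1239 0.1379]
-0.086 11 [0.121  0.1269 0.1348]
-0.068 266 [0.0801 0.0986 0.1099]
-0.065 612 [0.0833 0.1133 0.1222]
-0.062 218 [0.083  0.0894 0.1226]
-0.059 42 [0.1209 0.1217 0.1226]
```

drive_tool(
  plan=[
    [-0.004,0,-0.001,0,0,0,-0.3],
    [-0.005,0,0,0,0,0,-0.3],
    [-0.005,0,0,0,0,0,-0.3],
    [0,0,0,0,0,0,-0.3],
    [0,0,0,0,0,0,-0.3],
  ],
)

```text
t: 14.9
tcp_pos: [0.4614, 0.2375, 0.1249]
tool_rot: [-0.02, 1.0, 0.0, 0.0]
force: [0.2, 5.0, -0.3]
finger_gap: 0.565
gripper_force: 32.3
```

Run:
```python
from h import *
T,s=pose(); print(loc(T[:3,3]),s['force'])
d=snap('wrist'); C=cloud(d); z=C[...,2]; X=(C[...,:2]-O)@AX; Y=(C[...,:2]-O)@BX
for nm,ym in(('mid',abs(Y)<.008),('knob',(abs(Y)>.0185)&(abs(Y)<.0235))):
    print(nm)
    for x0 in np.arange(-.092,-.06,.002):
        k=ym&(X>=x0)&(X<x0+.002)&(z>.1)&(z<.13)
        if k.sum()>2: print(round(x0,4),k.sum(),np.percentile(z[k],[5,50,95]).round(4))
```

```text
[-8.03556236e-02  9.20633424e-05  1.24886533e-01] [ 0.16960611  4.98335997 -0.33510557]
mid
-0.086 3 [0.1146 0.1148 0.1156]
-0.084 328 [0.1047 0.1096 0.115 ]
-0.082 35 [0.1082 0.1136 0.1144]
-0.08 73 [0.12   0.121  0.1223]
-0.078 266 [0.1049 0.1215 0.1233]
-0.076 217 [0.1048 0.1062 0.1231]
-0.074 286 [0.1051 0.1087 0.1211]
-0.072 151 [0.1197 0.1208 0.1218]
-0.07 128 [0.12   0.1208 0.1217]
-0.068 131 [0.1199 0.1208 0.1216]
-0.066 124 [0.1197 0.1208 0.122 ]
-0.064 176 [0.1195 0.1216 0.1227]
-0.062 124 [0.1211 0.1219 0.1229]
knob
-0.092 4 [0.1246 0.128  0.1294]
-0.084 10 [0.121  0.1275 0.1297]
-0.082 190 [0.1188 0.1224 0.1256]
-0.08 140 [0.1235 0.125  0.1268]
-0.078 109 [0.1247 0.1257 0.1269]
-0.076 86 [0.1247 0.1256 0.127 ]
-0.074 66 [0.1239 0.1251 0.1274]
-0.072 33 [0.1228 0.1235 0.128 ]
-0.066 211 [0.1053 0.1159 0.1213]
-0.064 164 [0.1127 0.1213 0.1228]
-0.062 76 [0.1209 0.1219 0.1229]
```

drive_tool(
  plan=[
    [0.0005,0,0.003,0,0,0,-0.3],
    [0,0,0.003,0,0,0,-0.3],
    [0,0,0.003,0,0,0,-0.3],
    [0,0,0.0025,0,0,0,-0.3],
    [0,0,0.0015,0,0,0,-0.3],
    [0,0,0,0,0,0,-0.3],
  ],
)

```text
t: 15.55
tcp_pos: [0.4601, 0.2374, 0.1116]
tool_rot: [-0.02, 1.0, 0.0, -0.0]
force: [-0.4, 4.6, 2.1]
finger_gap: 0.564
gripper_force: 32.5
```

Run:
```python
from h import *
T,s=pose(); print(loc(T[:3,3]),s['force'])
d=snap('wrist'); C=cloud(d); z=C[...,2]; X=(C[...,:2]-O)@AX; Y=(C[...,:2]-O)@BX
for nm,ym in(('mid',abs(Y)<.008),('arm',(abs(Y)>.0095)&(abs(Y)<.014)),('knob',(abs(Y)>.0185)&(abs(Y)<.0235))):
    print(nm)
    for x0 in np.arange(-.13,-.06,.003):
        k=ym&(X>=x0)&(X<x0+.003)&(z>.05)&(z<.13)
        if k.sum()>2: print(round(x0,4),k.sum(),np.percentile(z[k],[5,50,95]).round(4))
```

```text
[-8.16498987e-02  7.68936032e-05  1.11621367e-01] [-0.44260762  4.61298451  2.08002416]
mid
-0.13 24 [0.0683 0.0688 0.0696]
-0.127 160 [0.0683 0.0694 0.0704]
-0.124 156 [0.0669 0.0681 0.0692]
-0.121 154 [0.0654 0.0664 0.0676]
-0.118 159 [0.065  0.0659 0.067 ]
-0.115 162 [0.0652 0.0664 0.0674]
-0.112 156 [0.0654 0.0665 0.0675]
-0.109 158 [0.0657 0.0668 0.0678]
-0.106 157 [0.0659 0.067  0.0679]
-0.103 150 [0.0664 0.0673 0.0682]
-0.1 157 [0.0667 0.0676 0.0686]
-0.097 150 [0.0669 0.0677 0.0687]
-0.094 159 [0.067  0.0681 0.0692]
-0.091 146 [0.0673 0.0683 0.0693]
-0.088 154 [0.0674 0.0685 0.0698]
-0.085 591 [0.0683 0.1071 0.1144]
-0.082 184 [0.0672 0.069  0.1131]
-0.079 278 [0.0671 0.1089 0.11  ]
-0.076 292 [0.1052 0.1087 0.1188]
-0.073 654 [0.1078 0.1172 0.121 ]
-0.07 638 [0.052  0.0676 0.1208]
-0.067 226 [0.1193 0.1202 0.1217]
-0.064 287 [0.1194 0.1213 0.1223]
-0.061 207 [0.1207 0.1215 0.1223]
arm
-0.127 10 [0.0678 0.0688 0.0705]
-0.124 10 [0.066  0.0673 0.0688]
-0.121 10 [0.0645 0.0658 0.0673]
-0.118 12 [0.0648 0.0654 0.0659]
-0.115 11 [0.0647 0.0659 0.0667]
-0.112 9 [0.0647 0.066  0.06
[... 270 characters left out ...]
92 [0.068  0.0927 0.0998]
-0.082 252 [0.0636 0.0988 0.109 ]
-0.079 198 [0.0677 0.1087 0.1098]
-0.076 53 [0.0685 0.0715 0.1085]
-0.073 48 [0.0689 0.0716 0.1176]
-0.07 249 [0.0541 0.0715 0.1091]
-0.067 583 [0.081  0.1108 0.1205]
-0.064 252 [0.0851 0.1207 0.1222]
-0.061 127 [0.1205 0.1214 0.1223]
knob
-0.094 29 [0.1223 0.1258 0.1297]
-0.091 40 [0.118  0.125  0.1289]
-0.088 42 [0.1165 0.1223 0.1281]
-0.085 178 [0.1058 0.1092 0.1265]
-0.082 252 [0.109  0.1116 0.1262]
-0.079 183 [0.1115 0.1126 0.1257]
-0.076 129 [0.1109 0.1123 0.1259]
-0.073 39 [0.1093 0.1104 0.1255]
-0.07 5 [0.0788 0.0794 0.0809]
-0.067 738 [0.059  0.1075 0.1192]
-0.064 269 [0.0844 0.1207 0.122 ]
-0.061 134 [0.1201 0.1213 0.1222]
```

The cloud shows the bar seated in the keeper, with its centre 0.1078 up behind a lip at 0.1145, and the lever level. I let go, back off and plan the press.

drive_tool(
  plan=[
    [0,0,0,0,0,0,0.3],
    [0,0,0,0,0,0,0.6],
    [0,0,0,0,0,0,0.8],
    [0,0,-0.02,0,0,0,0.8],
    [0,0,-0.04,0,0,0,0.8],
    [0.01,0,-0.04,0,0,0,0],
    [0.03,0,-0.01,0,0,0,-1],
    [0,0,0,0,0,0,-1],
    [0,0,0,0,0,0,-1],
    [0,0,0,0,0,0,-1],
  ],
)

```text
t: 16.6
tcp_pos: [0.4208, 0.2354, 0.2213]
tool_rot: [-0.02, 1.0, -0.0, -0.0]
force: [-0.0, -0.9, -0.0]
finger_gap: 0.043
gripper_force: 0.0
```

Run:
```python
from h import *
T,s=pose(); print(loc(T[:3,3]),s['force'],s['finger_gap'],np.degrees(s['q']).round(1))
d=snap('wrist'); C=cloud(d); z=C[...,2]; X=(C[...,:2]-O)@AX; Y=(C[...,:2]-O)@BX
k=(abs(Y)<.01)&(X<-.075)&(X>-.082)&(z>.1); print('bar top',np.percentile(z[k],[50,90]))
for x0 in np.arange(-.135,-.07,.005):
    k=(abs(Y)<.008)&(X>=x0)&(X<x0+.005)&(z>.05)&(z<.13)
    if k.sum()>2: print(round(x0,4),k.sum(),np.percentile(z[k],[5,50,95]).round(4))
PV=np.array([-.081,.066])
prev=T
for phi,tau in zip(np.radians([88,75,62,50,40,30,20,10,0,-4]),[2,6,12,18,23,28,33,37,40,40]):
    t=np.radians(tau); n=np.array([-np.cos(phi),np.sin(phi)]); c=PV+.037*np.array([-np.sin(phi),-np.cos(phi)])+.002*n
    perp=np.array([np.cos(t),np.sin(t)]); zt=np.array([np.sin(t),-np.cos(t)])
    corner=min((perp*.011,-perp*.011),key=lambda v:n@v); tcp=c-corner-.014*zt
    G=target(w(tcp[0],0,tcp[1]),YAW,tau); M=np.linalg.inv(prev)@G
    print(round(np.degrees(phi)),tau,tcp.round(4),'row',M[:3,3].round(4),R.from_matrix(M[:3,:3]).as_rotvec(degrees=True).round(2)); prev=G
```

```text
[-0.12104156 -0.00036254  0.22133863] [-0.03099688 -0.88818309 -0.00369361] 0.0428255021151317 [ 15.9  21.3 103.7  -0.   55.1 -76.4]
bar top [0.10921883 0.10999658]
-0.13 40 [0.0688 0.0698 0.0715]
-0.125 90 [0.0669 0.0685 0.0702]
-0.12 89 [0.0652 0.0664 0.0675]
-0.115 102 [0.0657 0.0669 0.0679]
-0.11 94 [0.0659 0.0671 0.0685]
-0.105 94 [0.0663 0.0675 0.0686]
-0.1 89 [0.0667 0.0679 0.0689]
-0.095 89 [0.0668 0.0681 0.0691]
-0.09 90 [0.0675 0.0686 0.0698]
-0.085 139 [0.0683 0.0696 0.114 ]
-0.08 79 [0.0667 0.0683 0.11  ]
-0.075 108 [0.1054 0.1153 0.121 ]
88 2 [-0.1295  0.0803] row [0.0084 0.0004 0.141 ] [-0.03 -2.02  0.02]
75 6 [-0.1297  0.0711] row [0.0005 0.     0.0092] [-0. -4. -0.]
62 12 [-0.1283  0.0618] row [-0.0004  0.      0.0094] [ 0. -6.  0.]
50 18 [-0.1254  0.0537] row [-0.0011  0.      0.0086] [ 0. -6.  0.]
40 23 [-0.1219  0.0475] row [-0.0014  0.      0.0069] [-0. -5.  0.]
30 28 [-0.1175  0.0422] row [-0.0019  0.      0.0067] [-0. -5. -0.]
20 33 [-0.1124  0.0377] row [-0.0024  0.      0.0064] [ 0. -5.  0.]
10 37 [-0.1066  0.0345] row [-0.0031  0.      0.0058] [-0. -4.  0.]
0 40 [-0.1004  0.0327] row [-0.0038 -0.      0.0052] [ 0. -3. -0.]
-4 40 [-0.0978  0.0326] row [-0.0019  0.      0.0017] [-0. -0.  0.]
```

drive_tool(
  plan=[
    [0.0085,0,0.04,0,0,0,-1],
    [0,0,0.04,0,-2,0,-1],
    [0,0,0.04,0,0,0,-1],
    [0,0,0.012,0,0,0,-1],
    [0,0,0.008,0,0,0,-1],
    [0,0,0,0,0,0,-1],
  ],
)

```text
t: 17.25
tcp_pos: [0.4136, 0.235, 0.0804]
tool_rot: [-0.02, 1.0, -0.0, 0.016]
force: [0.2, 0.1, 0.2]
finger_gap: -0.001
gripper_force: 0.2
```

drive_tool(
  plan=[
    [0.0005,0,0.0045,0,-2,0,-1],
    [0,0,0.0045,0,-2,0,-1],
    [0,0,0.0045,0,-3,0,-1],
    [-0.0005,0,0.005,0,-3,0,-1],
    [-0.0005,0,0.0045,0,-3,0,-1],
    [-0.0005,0,0.004,0,-3,0,-1],
    [0,0,0,0,0,0,-1],
  ],
)

```text
t: 17.95
tcp_pos: [0.4196, 0.2325, 0.0596]
tool_rot: [-0.02, 0.99, -0.003, 0.139]
force: [-1.8, 0.3, 2.0]
finger_gap: 0.001
gripper_force: 1.0
```

Run:
```python
from h import *
T,s=pose(); print(loc(T[:3,3]),s['force'],R.from_quat(s['tool_rot']).as_matrix()[:,2],np.degrees(s['q']).round(1))
```

```text
[-0.12230676 -0.00320193  0.05964452] [-1.775831    0.29146782  1.99183879] [ 2.74548284e-01 -7.85459780e-04 -9.61572994e-01] [ 18.7  38.  120.6 -39.1   8.1 -35.5]
```

The wrist nears its singular pose (q5 = 8°), so I keep the present 16° lean. I press nearer the pivot instead, so that the gripper body stays clear of the lid.

```bash
cat > press.py <<'E'
from h import *
PV=np.array([-.081,.066])
T,s=pose(); p=loc(T[:3,3]); zt3=T[:3,2]; lean=np.arctan2(zt3[:2]@AX,-zt3[2]); zt=np.array([np.sin(lean),-np.cos(lean)]); perp=np.array([np.cos(lean),np.sin(lean)])
f=p[[0,2]]+.014*zt+.011*perp-PV; print('tcp',p.round(4),'lean',np.degrees(lean).round(1),'side',(zt3[:2]@BX).round(3),'q',np.degrees(s['q']).round(1),'force',s['force'].round(1),'F r',np.hypot(*f).round(4),'phi',np.degrees(np.arctan2(-f[0],-f[1])).round(1))
def rows(phis,rs):
    cur=T[:3,3]
    for ph,r in zip(np.radians(phis),rs):
        n=np.array([-np.cos(ph),np.sin(ph)]); c=PV+r*np.array([-np.sin(ph),-np.cos(ph)])+.002*n; t=c-.014*zt-.011*perp
        g=w(t[0],0,t[1]); print(round(np.degrees(ph)),t.round(4),'row',(T[:3,:3].T@(g-cur)).round(4)); cur=g
E
python3 - <<'E'
from press import *
rows([55,48,41,34,27,20,14,8,3,-2,-5],[.032,.031,.030,.029,.028,.027,.027,.026,.026,.026,.026])
E
```

```text
tcp [-0.1223 -0.0032  0.0596] lean 15.9 side -0.012 q [ 18.7  38.  120.6 -39.1   8.1 -35.5] force [-1.8  0.3  2. ] F r 0.0317 phi 58.0
55 [-0.1228  0.0597] row [ 0.0004  0.0032 -0.0002]
48 [-0.1198  0.0572] row [-0.0022  0.      0.0033]
41 [-0.1166  0.0551] row [-0.0025  0.      0.0029]
34 [-0.1133  0.0535] row [-0.0028  0.      0.0024]
27 [-0.1099  0.0524] row [-0.0029  0.      0.002 ]
20 [-0.1065  0.0518] row [-0.0031  0.      0.0015]
14 [-0.1039  0.0507] row [-0.0023  0.      0.0017]
8 [-0.101  0.051] row [-0.0028  0.      0.0006]
3 [-0.0988  0.0506] row [-0.002  0.     0.001]
-2 [-0.0965  0.0504] row [-0.0021  0.      0.0008]
-5 [-0.0951  0.0504] row [-0.0013  0.      0.0004]
```

drive_tool(
  plan=[
    [0,0.003,0.001,0,0,0,-1],
    [-0.002,0,0.003,0,0,0,-1],
    [-0.0025,0,0.003,0,0,0,-1],
    [-0.003,0,0.0025,0,0,0,-1],
    [-0.003,0,0.002,0,0,0,-1],
    [0,0,0,0,0,0,-1],
  ],
)

```text
t: 18.55
tcp_pos: [0.4327, 0.2352, 0.0502]
tool_rot: [-0.018, 0.99, -0.004, 0.137]
force: [-0.8, -0.3, 0.6]
finger_gap: 0.005
gripper_force: 0.7
```

Run:
```python
from press import *
rows([25,20,14,8,3,-2,-5],[.027,.027,.027,.026,.026,.026,.026])
```

```text
tcp [-0.1091 -0.001   0.0502] lean 15.8 side -0.013 q [ 18.5  39.4 118.9 -37.2   8.4 -37.5] force [-0.8 -0.3  0.6] F r 0.0296 phi 27.6
25 [-0.1086  0.0529] row [-0.0012  0.001  -0.0024]
20 [-0.1065  0.0518] row [-0.0017  0.      0.0016]
14 [-0.1039  0.0508] row [-0.0023  0.      0.0017]
8 [-0.101  0.051] row [-0.0028  0.      0.0005]
3 [-0.0987  0.0506] row [-0.0021  0.      0.001 ]
-2 [-0.0965  0.0504] row [-0.0021  0.      0.0008]
-5 [-0.0951  0.0504] row [-0.0013  0.      0.0004]
```

Run:
```python
from press import *
import pickle
d=snap('wrist'); t=snap('top'); pickle.dump((d,t),open('d8.pkl','wb'))
for nm,D in(('wrist',d),('top',t)):
    C=cloud(D); z=C[...,2]; X=(C[...,:2]-O)@AX; Y=(C[...,:2]-O)@BX
    print(nm)
    for x in(-.05,-.035,.02,.04):
        k=(abs(X-x)<.008)&(abs(Y)>.05)&(abs(Y)<.09)&(z>.1)&(z<.14); print('lid',x,k.sum(),np.median(z[k]).round(4) if k.any() else '')
    for ya,yb in((0,.009),(.0095,.0165),(.019,.024)):
      for x0 in np.arange(-.12,-.064,.005):
        k=(abs(Y)<yb)&(abs(Y)>=ya)&(X>=x0)&(X<x0+.005)&(z>.04)&(z<.13)
        if k.sum()>2: print(ya,round(x0,4),k.sum(),np.percentile(z[k],[5,50,95]).round(4))
```

```text
tcp [-0.1091 -0.001   0.0502] lean 15.8 side -0.013 q [ 18.5  39.4 118.9 -37.2   8.4 -37.5] force [-0.8 -0.3  0.6] F r 0.0296 phi 27.6
wrist
lid -0.05 0 
lid -0.035 0 
lid 0.02 0 
lid 0.04 0 
0 -0.12 625 [0.0412 0.0711 0.0844]
0 -0.115 364 [0.0726 0.084  0.0886]
0 -0.11 88 [0.074  0.0749 0.0852]
0 -0.09 45 [0.0603 0.0611 0.064 ]
0 -0.085 188 [0.0613 0.0649 0.0669]
0.0095 -0.12 361 [0.0438 0.0524 0.0597]
0.0095 -0.115 19 [0.0403 0.0416 0.0428]
top
lid -0.05 140 0.1157
lid -0.035 205 0.1158
lid 0.02 198 0.1155
lid 0.04 196 0.1153
0 -0.065 13 [0.113  0.1169 0.1185]
0.0095 -0.065 7 [0.1132 0.1161 0.1171]
0.019 -0.07 3 [0.0979 0.1106 0.1138]
0.019 -0.065 4 [0.1125 0.1139 0.1184]
```

The top depth shows the lid level at 0.1155, so the latch is drawing it down. I press on home.

drive_tool(
  plan=[
    [-0.0015,0.001,0,0,0,0,-1],
    [-0.002,0,0,0,0,0,-1],
    [-0.0025,0,0.001,0,0,0,-1],
    [-0.003,0,0.0005,0,0,0,-1],
    [-0.002,0,0.0005,0,0,0,-1],
    [-0.0015,0,0.0005,0,0,0,-1],
    [0,0,0,0,0,0,-1],
  ],
)

```text
t: 19.35
tcp_pos: [0.4465, 0.2374, 0.052]
tool_rot: [-0.019, 0.99, -0.003, 0.139]
force: [1.1, 0.6, 0.5]
finger_gap: 0.001
gripper_force: 0.0
```

Run:
```python
from press import *
rows([-2,-5,-8],[.026,.026,.026])
```

```text
tcp [-0.0952  0.0006  0.052 ] lean 16.0 side -0.011 q [ 18.1  39.4 117.2 -31.1   9.6 -44. ] force [1.1 0.6 0.5] F r 0.0244 phi -0.5
-2 [-0.0965  0.0504] row [ 0.0017 -0.0006  0.0012]
-5 [-0.0952  0.0504] row [-0.0013  0.      0.0004]
-8 [-0.0938  0.0504] row [-0.0013  0.      0.0003]
```

drive_tool(
  plan=[
    [-0.0015,0,0,0,0,0,-1],
    [-0.0015,0,0,0,0,0,-1],
    [-0.001,0,0,0,0,0,-1],
    [0,0,0,0,0,0,-1],
  ],
)

```text
t: 19.75
tcp_pos: [0.4471, 0.237, 0.0523]
tool_rot: [-0.019, 0.99, -0.004, 0.136]
force: [-4.8, 4.0, -1.5]
finger_gap: -0.001
gripper_force: 2.1
```

drive_tool(
  plan=[
    [-0.0015,0,0,0,0,0,-1],
    [-0.0015,0,0,0,0,0,-1],
    [0,0,0,0,0,0,-1],
    [0,0,0,0,0,0,-1],
  ],
)

```text
t: 20.15
tcp_pos: [0.4473, 0.2368, 0.0524]
tool_rot: [-0.019, 0.991, -0.004, 0.134]
force: [-9.9, 6.0, -1.1]
finger_gap: 0.001
gripper_force: 4.3
```

drive_tool(
  plan=[
    [0.02,0,0,0,0,0,-1],
    [0.03,0,-0.01,0,0,0,-1],
    [0.02,0,-0.03,0,0,0,-1],
    [0,0,-0.045,0,4,0,-1],
    [0,0,-0.045,0,4,0,-1],
    [0,0,-0.045,0,4,0,-1],
    [0,0,-0.02,0,4,0,-1],
    [0,0,0,0,0,0,-1],
    [0,0,0,0,0,0,-1],
  ],
)

```text
t: 21.05
tcp_pos: [0.3708, 0.2279, 0.18]
tool_rot: [-0.011, 0.999, -0.025, 0.046]
force: [-0.2, 0.8, 0.4]
finger_gap: 0.004
gripper_force: 0.0
```

Run:
```python
from press import *
d=snap('wrist'); s6=snap('scene'); t=snap('top')
for nm,D in(('wrist',d),('top',t)):
    C=cloud(D); z=C[...,2]; X=(C[...,:2]-O)@AX; Y=(C[...,:2]-O)@BX; print(nm)
    for x in(-.05,-.035,.02,.04):
        k=(abs(X-x)<.008)&(abs(Y)>.05)&(abs(Y)<.09)&(z>.1)&(z<.14); print('lid',x,k.sum(),np.median(z[k]).round(4) if k.any() else '')
    for x0 in np.arange(-.14,-.064,.004):
        k=(abs(Y)<.009)&(X>=x0)&(X<x0+.004)&(z>.012)&(z<.13)
        if k.sum()>2: print(round(x0,4),k.sum(),np.percentile(z[k],[5,50,95]).round(4))
a=cv2.resize(d['image'][0:300,120:400],None,fx=1.4,fy=1.4); b=cv2.resize(s6['image'][150:290,180:320],None,fx=3,fy=3); print(proj(d,w(-.08,0,.1)))
save('fin',np.hstack([a,b]) if a.shape[0]==b.shape[0] else a)
```

```text
tcp [-0.1713 -0.0058  0.18  ] lean 5.2 side -0.053 q [ 19.8  21.4 114.4  -6.9  40.3 -66.3] force [-0.2  0.8  0.4] F r 0.1277 phi 142.3
wrist
lid -0.05 0 
lid -0.035 0 
lid 0.02 0 
lid 0.04 0 
-0.076 15 [0.1043 0.1115 0.1131]
-0.072 10 [0.1122 0.113  0.1136]
-0.068 19 [0.1079 0.1122 0.1148]
top
lid -0.05 213 0.1153
lid -0.035 202 0.1154
lid 0.02 197 0.1154
lid 0.04 195 0.1153
-0.088 4 [0.0183 0.0646 0.1097]
-0.084 33 [0.0389 0.0666 0.1061]
-0.08 8 [0.0803 0.102  0.1039]
-0.076 18 [0.0963 0.1084 0.1171]
-0.072 12 [0.0598 0.1121 0.1176]
-0.068 15 [0.1049 0.114  0.1165]
-0.064 14 [0.113  0.1149 0.1182]
[[271.74057223 309.61780061]]
```

View pics/fin.png

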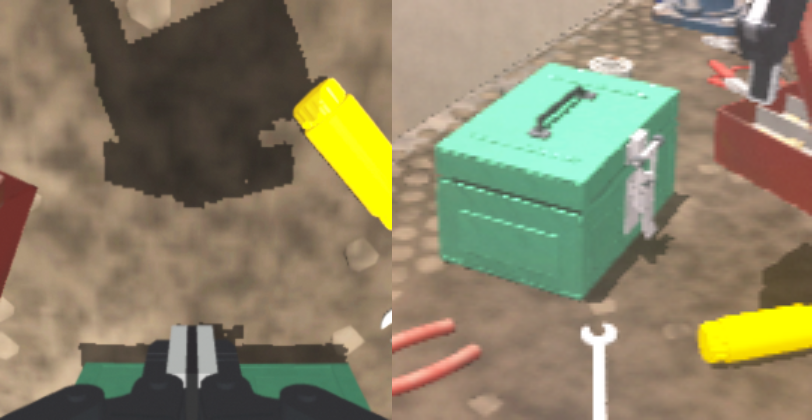

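The right-hand picture shows the lid flat, the bail over the keeper at (640,150) and the lever hanging down the front to (650,235). I check the lever angle from the scene depth.

Run:
```python
from press import *
d=snap('scene'); C=cloud(d); z=C[...,2]; X=(C[...,:2]-O)@AX; Y=(C[...,:2]-O)@BX
for zz in np.arange(.018,.12,.006):
    k=(abs(Y)<.009)&(abs(z-zz)<.003)&(X<-.06)&(X>-.13); q=(abs(Y)>.03)&(abs(Y)<.095)&(abs(z-zz)<.003)&(X<-.05)&(X>-.09)
    print(round(zz,3),k.sum(),np.percentile(X[k],[5,50]).round(4) if k.any() else '','face',q.sum(),np.median(X[q]).round(4) if q.any() else '')
k=(abs(Y)>.018)&(abs(Y)<.026)&(z>.085)&(z<.125)&(X<-.07)&(X>-.1); print('knob',k.sum(),X[k].mean(),z[k].mean(),z[k].max())
```

```text
tcp [-0.1733 -0.0063  0.1783] lean 4.9 side -0.055 q [ 19.8  21.6 114.5  -6.9  40.4 -66.3] force [-0.   0.5 -0.3] F r 0.1276 phi 141.1
0.018 4 [-0.0841 -0.0746] face 28 -0.064
0.024 16 [-0.0836 -0.0804] face 29 -0.0647
0.03 8 [-0.0802 -0.0729] face 33 -0.065
0.036 10 [-0.0805 -0.0796] face 33 -0.0648
0.042 10 [-0.0805 -0.0795] face 34 -0.065
0.048 8 [-0.0806 -0.0802] face 33 -0.0652
0.054 5 [-0.0801 -0.0794] face 35 -0.065
0.06 6 [-0.0806 -0.0801] face 51 -0.0648
0.066 12 [-0.0796 -0.0777] face 33 -0.0639
0.072 5 [-0.0766 -0.0662] face 30 -0.0641
0.078 2 [-0.0648 -0.0643] face 24 -0.0649
0.084 2 [-0.0631 -0.0624] face 46 -0.0632
0.09 0  face 34 -0.0639
0.096 7 [-0.0819 -0.0726] face 41 -0.064
0.102 11 [-0.082 -0.077] face 40 -0.0637
0.108 9 [-0.0822 -0.0727] face 44 -0.0641
0.114 19 [-0.0729 -0.0664] face 147 -0.0581
knob 17 -0.07893266981278885 0.09937592538102315 0.10514889116992537
```

The lever is vertical (its face stays at one X from z = 0.03 to 0.06), the bar is at about 0.10 in the keeper and the lid is flat. I hand the job in.

```bash
python3 -c "
from station import manip
print(manip.sign_off())"
```

```text
the job is handed in; nothing more can be done
None
```

The brake cylinder is packed on top of the two bedded ones, the lid is shut tight, the bail is hooked over the keeper and the lever is pressed home. I handed the job in at about 21 s; the hand-in returned no verdict.

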